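# Sort salvaged power-board parts into their trays

### The job

Sort the mixed parts on the inspection bench into the black trays: both finned heat sinks into the long narrow tray, both round can capacitors into the round tray, and the transformer into the square tray. Every part must end standing upright, as it stands now, with its underside flat on the floor of its tray. Leave the flux jar and the solder reel where they are.

Things in the scene. Friction and masses are not known exactly. Their poses are not given: they have to be found in the camera images.
- heatsink_a_center (a point): First finned heat sink of bare aluminium, a block 60 mm long (its x axis), 28 mm wide (y) and 44 mm tall with five upright fins running along its length, base plate down; about 0.09 kg; the outer fins are stiff and it may be gripped across its 28 mm width. The point is its centre, 22 mm above its underside
- heatsink_b_center (a point): Second finned heat sink of bare aluminium, a block 60 mm long (its x axis), 28 mm wide (y) and 44 mm tall with five upright fins running along its length, base plate down; about 0.09 kg; the outer fins are stiff and it may be gripped across its 28 mm width. The point is its centre, 22 mm above its underside (the same as the first)
- capacitor_a_center (a point): First can capacitor, an upright cylinder 30 mm in diameter and 44 mm tall, black sleeve with a bare aluminium disc on top; about 0.045 kg. The point is its centre, 22 mm above its underside; z along the can
- capacitor_b_center (a point): Second can capacitor, an upright cylinder 30 mm in diameter and 44 mm tall, black sleeve with a bare aluminium disc on top; about 0.045 kg. The point is its centre, 22 mm above its underside; z along the can (the same as the first)
- transformer_center (a point): Small mains transformer standing upright: dark steel core 40 mm wide (its x axis), 24 mm thick (y) and 44 mm tall on a 40 x 40 mm steel foot plate 3 mm thick, with copper windings bulging at the two y faces to 40 mm overall; about 0.22 kg. Grip it across the 40 mm of the flat core ends (along its x axis). The point is its centre, 22 mm above its underside
- long_tray: Long narrow rectangular tray of black plastic, fastened to the bench; floor 3 mm thick, rim 3 mm thick and 10 mm high above the bench (7 mm above the tray's floor). Origin at the middle of its underside, on the bench; outside 60 mm along its x axis and 176 mm along its y axis, inside 54 x 170 mm
- square_tray: Square tray of black plastic, fastened to the bench; floor 3 mm thick, rim 3 mm thick and 10 mm high above the bench (7 mm above the tray's floor). Origin at the middle of its underside, on the bench; outside 84 x 84 mm, inside 78 x 78 mm, sides along its x and y axes
- round_tray: Round tray of black plastic, fastened to the bench; floor 3 mm thick, rim 3 mm thick and 10 mm high above the bench (7 mm above the tray's floor). Origin at the middle of its underside, on the bench; outside diameter 122 mm, inside diameter 116 mm
- flux_jar_center (a point): Bystander, not to be sorted: squat flux jar, amber glass, white screw lid, 44 mm in diameter and 42 mm tall, standing loose among the parts. The point is its centre, 21 mm above the bench
- solder_reel_center (a point): Bystander, not to be sorted: flanged solder reel standing on its flange, 56 mm in diameter and 38 mm tall, grey flanges, bright wire, loose among the parts. The point is its centre, 19 mm above the bench
Things that resemble listed ones, but are neither listed nor needed, are in the scene too. Leave any blue or red look-alike of the part that bears capacitor_a_center alone.

How it is judged (in metres and radians):
At the end, for the whole second after the job is handed in: Heat sinks in the long, capacitors in the round, transformer in the square tray: centres within 27 mm across/85 mm along the long tray, 45 mm of the round and 32 mm of the square tray's middle, 21-27.5 mm above the tray's underside (flat: 25), upright within 0.08 rad, at rest (0.02 m/s, 0.2 rad/s) (x of heatsink_a_center in the frame of long_tray between -0.027 and 0.027 m and y of heatsink_a_center in the frame of long_tray between -0.085 and 0.085 m and z of heatsink_a_center in the frame of long_tray between 0.021 and 0.0275 m and angle between each of heatsink_a_center, heatsink_b_center, capacitor_a_center, capacitor_b_center, transformer_center's own z axis and vertical below 0.08 rad and linear speed of each of heatsink_a, heatsink_b, capacitor_a, capacitor_b, transformer below 0.02 m/s and angular speed of each of heatsink_a, heatsink_b, capacitor_a, capacitor_b, transformer below 0.2 rad/s and x of heatsink_b_center in the frame of long_tray between -0.027 and 0.027 m and y of heatsink_b_center in the frame of long_tray between -0.085 and 0.085 m and z of heatsink_b_center in the frame of long_tray between 0.021 and 0.0275 m and horizontal distance between each of capacitor_a_center, capacitor_b_center and round_tray below 0.045 m and z of capacitor_a_center in the frame of round_tray between 0.021 and 0.0275 m and z of capacitor_b_center in the frame of round_tray between 0.021 and 0.0275 m and horizontal distance between transformer_center and square_tray below 0.032 m and z of transformer_center in the frame of square_tray between 0.021 and 0.0275 m); the robot touches nothing.
It fails at once if the flux jar is moved more than 25 mm (distance of flux_jar_center from where it was at the start of the episode above 0.025 m).
It fails at once if the solder reel is moved more than 25 mm (distance of solder_reel_center from where it was at the start of the episode above 0.025 m).
It also fails if it takes over 120 s, if anything falls off the work surface, if the arm or the gripper's body presses on something with over 40 N, if the wrist force passes 120 N, or if a joint passes its speed limit or range.

### The arm

A 6-joint arm with a two-finger parallel gripper is mounted at the origin on the work surface. World frame = base frame: x ahead of the robot, y to its left, z up, the work surface at z = 0. Lengths are in mm, angles in rad, forces in N, time in s.
With the tool pointing down it reaches from about 275 to 725 mm from the base axis. Payload 5.6 kg.
Tool frame: the origin (TCP) lies midway between the tips of the shut fingers; the grasp point (between the pads) lies 19 mm behind it (ctrl.grasp_offset is the distance from the TCP to the grasp point, in mm); z points along the fingers, y is the line along which they close (so a half turn about z gives the same grasp; the last joint's range is limited). The gripper opens to 85 mm and grips with 20 to 120 N. Pads are 22 mm wide; open, the fingers measure 114 mm over their backs; the gripper's body (76 mm by 85 mm) begins 54 mm behind the grasp point. The pads swing forward as they close: fully open they stand 13 mm farther back than shut.
Start: joints at [-0.94, 0.255, 0.108, 0, -1.424, -0.285], TCP at [186.441, -517.429, 231.283] pointing down, gripper open.
Joint ranges: [-2.95, 2.95], [-1.21, 1.97], [-1.09, 1.5], [-2.87, 1.71], [-2.94, -0.07], [-3.05, 3.05]. Speed limits (rad/s): [2.57, 2.57, 3.14, 3.14, 3.14, 3.14].

### API

Orientations are given as a unit quaternion [x, y, z, w].
In Python, from cell import get_state, snapshot, camera_params, ctrl gives the robot as it stands.
- The arm moves only by the tool play_rows, never from a script. Its argument "targets" is a list of rows, each an object of numbers: "tx", "ty", "tz": the shift along the tool's x, y, z as a fraction of full scale; "wx", "wy", "wz": the turn, a rotation vector about the tool's x, y, z as a fraction of full scale; "hand": the closure, from 0 (fully open) to 1 (shut). A call has 1 to 8 rows; each row shifts and turns the commanded pose from where the row before left it, along the tool's axes as they then stand; what a row does not reach is not made up. Full scale, the value 1, is 0.25 m for a shift and 2 rad for a turn. A row lasts 1/12 s, in which the tool goes at most 41.7 mm and 7.16 degrees, less where a joint would pass 70% of its speed; a pose out of reach is approached as far as the arm can. A call with a number of a shift or a turn outside -1 to 1 is refused whole. A call with a gripper value outside its range is refused whole. The fingers move at their own pace and stop on an object; "force" is the grip in N (left out, the last holds). Time passes only in rows, so rows that do not move let the fingers close. It gives the time, the measured TCP pose, the force, the opening and the grip force at its end, in the units of the state.
- get_state(): the state, without advancing time (a new reading comes with each control period).
- snapshot(name): name is "scene" or "side" or "wrist"; returns the picture (384x512x3 uint8, red, green, blue); there is no depth.
- camera_params(name): a dict with "camera_matrix" (3x3 intrinsics, pixels), "k1" (the pictures are not rectified: a ray, as slopes to the right and down, at radius r is drawn at 1 + k1 r^2 times it, then the intrinsics apply), "rvec" (rotation vector, rad) and "tvec" (3), from world to camera coordinates, as OpenCV has them; the wrist camera has in their place "tool_from_camera" (4x4, takes a point from camera to tool coordinates, whose origin is the TCP and whose axes are the flange's). Camera axes: x right, y down, z forward; pixel columns grow to the right and rows downward; lengths in mm; the calibration is good to about 2 mm. A picture is of the moment at which its call begins: read the wrist's pose just before it. camera_params takes no time and is no camera call.
- ctrl.close_job(): hands the job in; it is judged then, once.
The state is a dict: "t": time; "joint_positions": joint angles; "joint_velocities": joint speeds; "effort": joint torques, N m; "ee_pos": TCP position; "orientation": TCP orientation; "contact_force": force on the tool from outside, world axes, zero at the start; "moment": the same for the moment, N m; "opening": finger opening in mm; "grasp_force": force on a finger pad.
Only numpy, scipy, OpenCV 4.12 (cv2) and the standard library are available. Lean on these libraries where they do the work, as an engineer would, in place of code of your own. Each camera call takes 0.05 s, during which the arm holds its last target. There are 200 camera calls.

## Working session

There is one attempt and no reset: what is moved stays moved. The work goes in short steps, Python scripts to look and compute and a tool call to move; the robot and the scene stay as the last step left them, time stands still between calls to the robot, and variables do not carry over. Pictures are saved under pics/ and viewed, at most 14 in all, crops included, and the job is handed in when it is done.

Besides the shell and the picture viewer there is one more tool, called after "Request:" by a JSON object that holds its "api" and its "payload", one argument or row to a line. play_rows: Moves the arm, as the interface text tells. Shift numbers are shares of 0.25 m and turn numbers shares of 2 rad, none past 1 either way. Its arguments: {"type":"object","properties":{"targets":{"type":"array","items":{"type":"object","properties":{"tx":{"type":"number"},"ty":{"type":"number"},"tz":{"type":"number"},"wx":{"type":"number"},"wy":{"type":"number"},"wz":{"type":"number"},"hand":{"type":"number"}}}},"force":{"type":"number"}},"required":["targets"]}

```bash
mkdir -p pics; ls
python3 - <<'E'
from cell import get_state, snapshot, camera_params, ctrl
import cv2
print(get_state()); print(ctrl.grasp_offset)
for n in ("scene","side","wrist"):
    im=snapshot(n); cv2.imwrite(f"pics/{n}0.png",cv2.resize(im[:,:,::-1],None,fx=1.5,fy=1.5,interpolation=cv2.INTER_CUBIC)); print(n,camera_params(n))
E
```

```text
pics
{'t': 0.0, 'joint_positions': array([-9.40406329e-01,  2.55751884e-01,  1.07012690e-01, -4.82054755e-04,
       -1.42389618e+00, -2.84585126e-01]), 'joint_velocities': array([ 1.54048413e-04,  2.40764562e-04,  1.19483835e-04, -1.77937864e-03,
        2.26496725e-04, -6.72047200e-05]), 'effort': array([-4.98312220e-04, -3.86626482e+01,  2.37935722e+01,  5.36548510e+00,
       -6.42914325e-03,  4.91485321e-05]), 'ee_pos': array([ 186.30885822, -516.96002346,  230.395327  ]), 'orientation': array([-1.72007182e-01,  9.85095238e-01,  9.30265155e-04, -1.92266745e-04]), 'contact_force': array([-0.83435919,  0.18283144,  0.29128513]), 'moment': array([0.01149177, 0.03633976, 0.02691805]), 'grasp_force': 0.0, 'opening': 85.38668385204124}
18.700000000000003
scene {'camera_matrix': array([[359.3388229 ,   0.        , 254.49036198],
       [  0.        , 359.3388229 , 191.88529243],
       [  0.        ,   0.        ,   1.        ]]), 'k1': -0.10473050071931718, 'rvec': array([ 2.18060953,  1.13782512, -0.42428051]), 'tvec': array([-272.48839021, -277.64190659, 1094.79495786])}
side {'came
[... 181 characters left out ...]
012725705573, 'rvec': array([ 0.74952003, -2.49238056,  1.22647236]), 'tvec': array([ 411.94499476,  229.56216084, 1061.85572156])}
wrist {'camera_matrix': array([[322.78067088,   0.        , 257.81732373],
       [  0.        , 322.78067088, 195.1995627 ],
       [  0.        ,   0.        ,   1.        ]]), 'k1': 0.011930565416628802, 'tool_from_camera': array([[-2.74426491e-04, -9.54133357e-01, -2.99381798e-01,
         7.78627269e+01],
       [ 9.99999924e-01, -3.45052137e-04,  1.83041470e-04,
        -3.47941556e-01],
       [-2.77948301e-04, -2.99381725e-01,  9.54133379e-01,
        -1.42196132e+02],
       [ 0.00000000e+00,  0.00000000e+00,  0.00000000e+00,
         1.00000000e+00]])}
```

View pics/scene0.png

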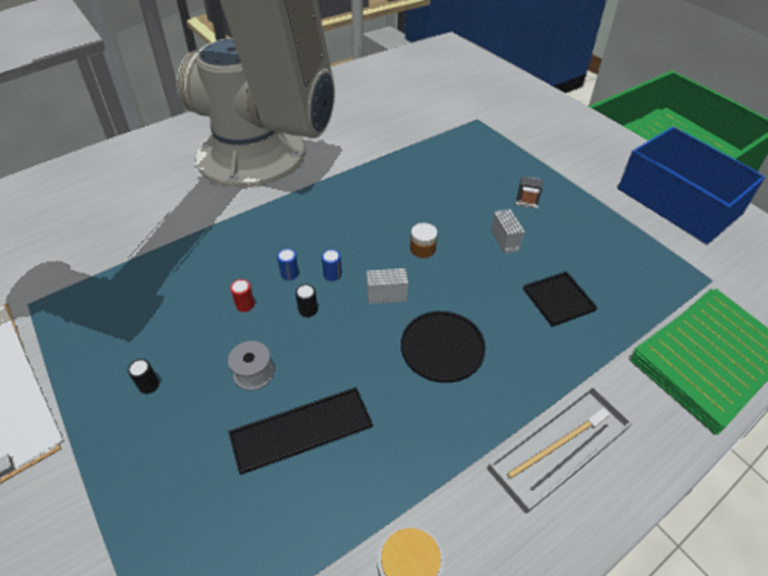

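View pics/side0.png

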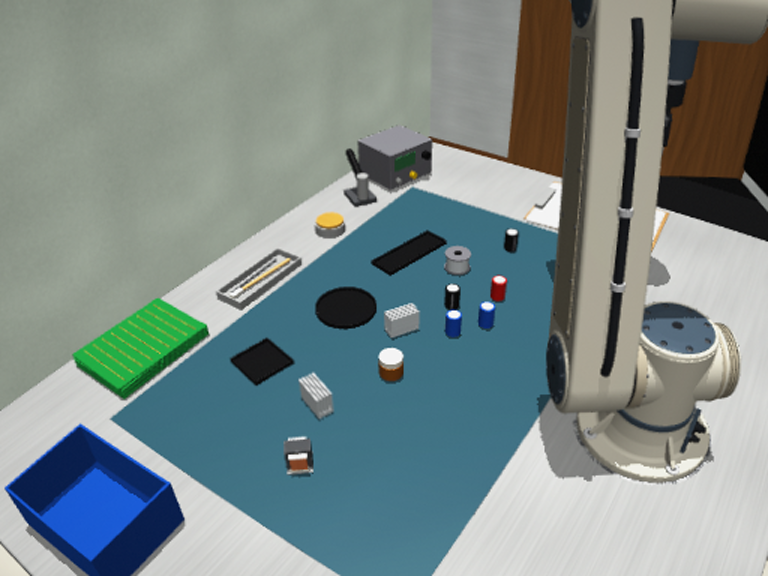

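Scene picture (1.5x): the black cans stand at (306,300) and (144,376). They fit the capacitor description; the red can (242,295) and the blue cans (288,264) and (331,264) are look-alikes. Heat sinks are at (387,286) and (508,230), the transformer at (530,192), the jar at (424,240) and the reel at (250,365). Trays: long (301,430), round (443,346), square (560,298).

```bash
cat > h.py <<'E'
from cell import get_state, snapshot, camera_params, ctrl
import cv2, numpy as np
from scipy.spatial.transform import Rotation as R
def cam(name, st=None):
    p=camera_params(name)
    if name=="wrist":
        T=np.eye(4);T[:3,:3]=R.from_quat(st["orientation"]).as_matrix();T[:3,3]=st["ee_pos"]
        T=T@p["tool_from_camera"]
    else:
        W=np.eye(4);W[:3,:3]=cv2.Rodrigues(p["rvec"])[0];W[:3,3]=p["tvec"];T=np.linalg.inv(W)
    return p,T
def tow(uv,z,name,st=None):
    p,T=cam(name,st); uv=np.array(uv,float).reshape(-1,1,2)
    n=cv2.undistortPoints(uv,p["camera_matrix"],np.array([p["k1"],0,0,0.]))[:,0]
    d=np.c_[n,np.ones(len(n))]@T[:3,:3].T
    return T[:3,3]+d*((z-T[2,3])/d[:,2])[:,None]
def proj(P,name,st=None):
    p,T=cam(name,st); W=np.linalg.inv(T); r=cv2.Rodrigues(W[:3,:3])[0]
    return cv2.projectPoints(np.array(P,float).reshape(-1,1,3),r,W[:3,3],p["camera_matrix"],np.array([p["k1"],0,0,0.]))[0][:,0]
E
python3 - <<'E'
from h import *
f=lambda l:(np.array(l)+.5)/1.5-.5
np.set_printoptions(precision=0,suppress=True)
S={"capA":(306,291,44),"capB":(139,367,44),"hsA":(387,275,44),"hsB":(508,221,44),"tr":(530,183,44),"jar":(424,230,42),"reel":(250,356,38),"round":(443,346,8),"sq":(560,298,8),"long":(301,430,8),"red":(241,287,44),"b1":(287,256,44),"b2":(331,257,44)}
D={"capA":(452,290),"capB":(512,234),"hsA":(402,313),"hsB":(315,383),"tr":(299,443),"jar":(391,355),"reel":(458,251),"round":(346,307),"sq":(263,360),"long":(409,252)}
for k,(u,v,z) in S.items():
    print(k,tow(f([u,v]),z,"scene")[0][:2], tow(f(D[k]),z,"side")[0][:2] if k in D else "")
for nm,l,z in (("long",[(230,432),(358,390),(372,424),(240,471)],8),("sq",[(524,291),(567,273),(596,305),(555,324)],8)):
    print(nm,tow(f(l),z,"scene")[:,:2].tolist())
im=snapshot("scene")
c=im[110:220,190:370]; cv2.imwrite("pics/c1.png",cv2.resize(c[:,:,::-1],None,fx=4.4,fy=4.4,interpolation=cv2.INTER_CUBIC))
E
```

```text
capA [ 433. -107.] [424. -97.]
capB [ 423. -357.] [ 413. -344.]
hsA [474.   9.] [467.  15.]
hsB [488. 247.] [488. 246.]
tr [435. 354.] [428. 359.]
jar [425. 118.] [422. 119.]
reel [ 486. -225.] [ 484. -229.]
round [605.  14.] [594.  24.]
sq [640. 222.] [628. 228.]
long [ 604. -217.] [ 593. -205.]
red [ 371. -182.] 
b1 [353. -95.] 
b2 [394. -40.] 
long [[555.9475339414414, -293.341077458334], [596.3825645820621, -124.70417751304413], [648.5085347687027, -137.69180103607562], [610.409033318566, -305.61913897569013]]
sq [[596.7440256383059, 185.7430263109551], [609.3496690602719, 272.34881655450016], [682.2736131897625, 258.526433667165], [670.6939451391518, 177.36515399443317]]
```

View pics/c1.png

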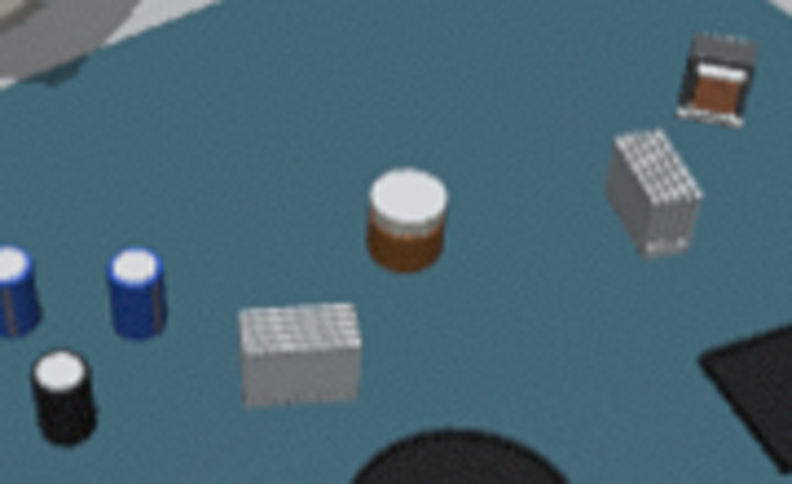

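Request:
{"api": "play_rows", "payload": {
  "targets": [
    {"wz":0.058},
    {"wz":0.058},
    {"wz":0.058},
    {"tx":-0.1,"ty":0.115,"tz":-0.028},
    {"tx":-0.1,"ty":0.115,"tz":-0.028},
    {"tx":-0.1,"ty":0.115,"tz":-0.028},
    {"tx":-0.1,"ty":0.115,"tz":-0.028},
    {"tx":-0.1,"ty":0.115,"tz":-0.028}
  ],
  "force": 30
}}

```text
invalid input
```

Request:
{"api": "play_rows", "payload": {
  "targets": [
    {"tx":-0.1,"ty":0.115,"tz":-0.028},
    {"tx":-0.1,"ty":0.115,"tz":-0.028},
    {"tx":-0.1,"ty":0.115,"tz":-0.028},
    {"tx":-0.1,"ty":0.115,"tz":-0.028},
    {"tx":-0.1,"ty":0.115,"tz":-0.028},
    {},
    {},
    {}
  ]
}}

```text
invalid input
```

```bash
cat >> h.py <<'E'
def wpic(fn,crop=None,f=1.5):
    import pickle
    st=get_state(); im=snapshot("wrist"); pickle.dump((st,im),open(fn+".pkl","wb"))
    if crop: im=im[crop[1]:crop[3],crop[0]:crop[2]]
    cv2.imwrite(f"pics/{fn}.png",cv2.resize(im[:,:,::-1],None,fx=f,fy=f,interpolation=cv2.INTER_CUBIC))
    y=R.from_quat(st["orientation"]).as_matrix()[:,1]
    print(st["t"],st["ee_pos"].round(1),"yaw",np.degrees(np.arctan2(y[1],y[0])).round(1),"open",round(st["opening"],1),st["grasp_force"])
E
python3 -c "
from h import *
wpic('w1')"
```

```text
0.2 [ 186.3 -517.2  230.8] yaw 109.8 open 85.8 0.0
```

View pics/w1.png

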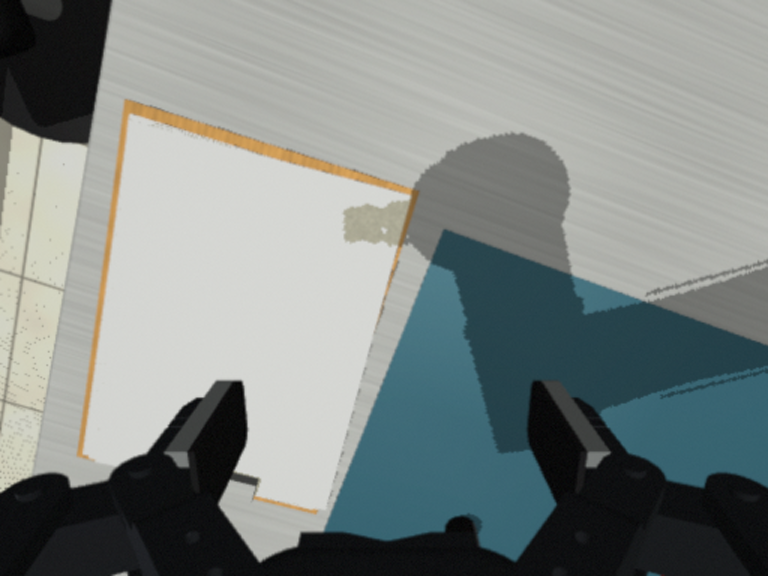

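The view is half taken by the gripper (fingers at the bottom, (210,440) and (570,440)). The refused rows probably need every key.

Request:
{"api": "play_rows", "payload": {
  "targets": [
    {"tx":0,"ty":0,"tz":0,"wx":0,"wy":0,"wz":0.058,"hand":0},
    {"tx":0,"ty":0,"tz":0,"wx":0,"wy":0,"wz":0.058,"hand":0},
    {"tx":0,"ty":0,"tz":0,"wx":0,"wy":0,"wz":0.058,"hand":0},
    {"tx":-0.1,"ty":0.115,"tz":-0.028,"wx":0,"wy":0,"wz":0,"hand":0},
    {"tx":-0.1,"ty":0.115,"tz":-0.028,"wx":0,"wy":0,"wz":0,"hand":0},
    {"tx":-0.1,"ty":0.115,"tz":-0.028,"wx":0,"wy":0,"wz":0,"hand":0},
    {"tx":-0.1,"ty":0.115,"tz":-0.028,"wx":0,"wy":0,"wz":0,"hand":0},
    {"tx":-0.1,"ty":0.115,"tz":-0.028,"wx":0,"wy":0,"wz":0,"hand":0}
  ],
  "force": 30
}}

```text
t: 0.92
ee_pos: [312.4, -372.5, 266.6]
orientation: [0.001, 1.0, 0.0, 0.0]
contact_force: [0.9, -0.5, -0.1]
opening: 85.2
grasp_force: 0.0
```

Request:
{"api": "play_rows", "payload": {
  "targets": [
    {"tx":-0.1,"ty":0.115,"tz":-0.028,"wx":0,"wy":0,"wz":0,"hand":0},
    {"tx":-0.1,"ty":0.115,"tz":-0.028,"wx":0,"wy":0,"wz":0,"hand":0},
    {"tx":-0.1,"ty":0.115,"tz":-0.028,"wx":0,"wy":0,"wz":0,"hand":0},
    {"tx":-0.1,"ty":0.115,"tz":-0.028,"wx":0,"wy":0,"wz":0,"hand":0},
    {"tx":0,"ty":0,"tz":0,"wx":0,"wy":0,"wz":0,"hand":0},
    {"tx":0,"ty":0,"tz":0,"wx":0,"wy":0,"wz":0,"hand":0}
  ]
}}

```text
t: 1.42
ee_pos: [413.2, -257.7, 294.3]
orientation: [-0.001, 1.0, 0.0, 0.0]
contact_force: [0.1, -0.2, -0.7]
opening: 85.6
grasp_force: 0.0
```

```bash
python3 -c "
from h import *
wpic('w2')"
```

```text
1.4167 [ 413.2 -257.7  294.3] yaw 90.1 open 85.6 0.0
```

View pics/w2.png

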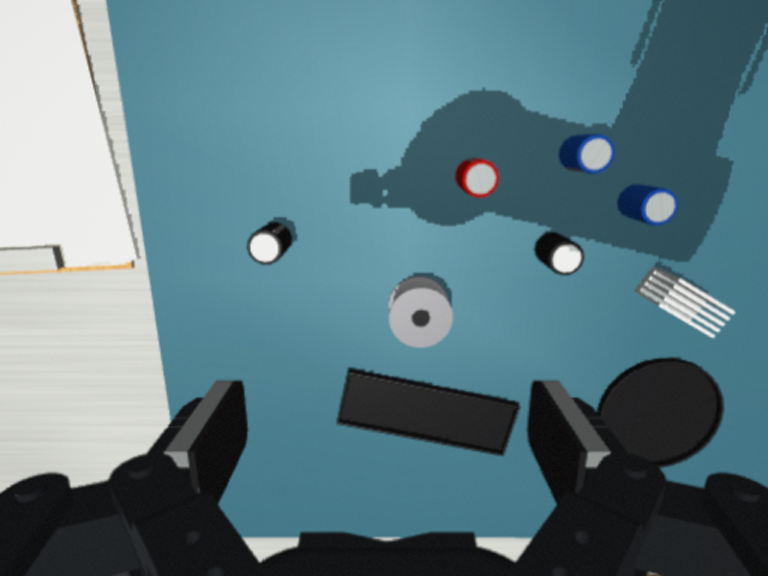

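Survey 1 (1.5x): black cans have tops at (265,245) and (566,257). The reel is at (421,317), the long tray corners at (349,369), (519,403), (503,455), (337,423), the round tray centre near (660,411), and a heat sink at right (685,300).

Request:
{"api": "play_rows", "payload": {
  "targets": [
    {"tx":0,"ty":0.152,"tz":0,"wx":0,"wy":0,"wz":0,"hand":0},
    {"tx":0,"ty":0.152,"tz":0,"wx":0,"wy":0,"wz":0,"hand":0},
    {"tx":0,"ty":0.152,"tz":0,"wx":0,"wy":0,"wz":0,"hand":0},
    {"tx":0,"ty":0.152,"tz":0,"wx":0,"wy":0,"wz":0,"hand":0},
    {"tx":0,"ty":0.152,"tz":0,"wx":0,"wy":0,"wz":0,"hand":0},
    {"tx":0,"ty":0.152,"tz":0,"wx":0,"wy":0,"wz":0,"hand":0},
    {"tx":0,"ty":0.152,"tz":0,"wx":0,"wy":0,"wz":0,"hand":0},
    {"tx":0,"ty":0.152,"tz":0,"wx":0,"wy":0,"wz":0,"hand":0}
  ]
}}

```text
t: 2.13
ee_pos: [412.0, 45.3, 294.3]
orientation: [0.002, 1.0, 0.0, 0.0]
contact_force: [0.9, 0.7, -0.4]
opening: 85.8
grasp_force: 0.0
```

Request:
{"api": "play_rows", "payload": {
  "targets": [
    {"tx":0,"ty":0.152,"tz":0,"wx":0,"wy":0,"wz":0,"hand":0},
    {"tx":0,"ty":0.152,"tz":0,"wx":0,"wy":0,"wz":0,"hand":0},
    {"tx":0,"ty":0.152,"tz":0,"wx":0,"wy":0,"wz":0,"hand":0},
    {"tx":0,"ty":0,"tz":0,"wx":0,"wy":0,"wz":0,"hand":0},
    {"tx":0,"ty":0,"tz":0,"wx":0,"wy":0,"wz":0,"hand":0}
  ]
}}

```text
t: 2.55
ee_pos: [412.8, 159.2, 293.6]
orientation: [0.0, 1.0, -0.001, -0.001]
contact_force: [0.2, -0.2, -0.2]
opening: 85.3
grasp_force: 0.0
```

```bash
python3 -c "
from h import *
wpic('w3')"
```

```text
2.55 [412.8 159.2 293.6] yaw 90.0 open 85.3 0.0
```

View pics/w3.png

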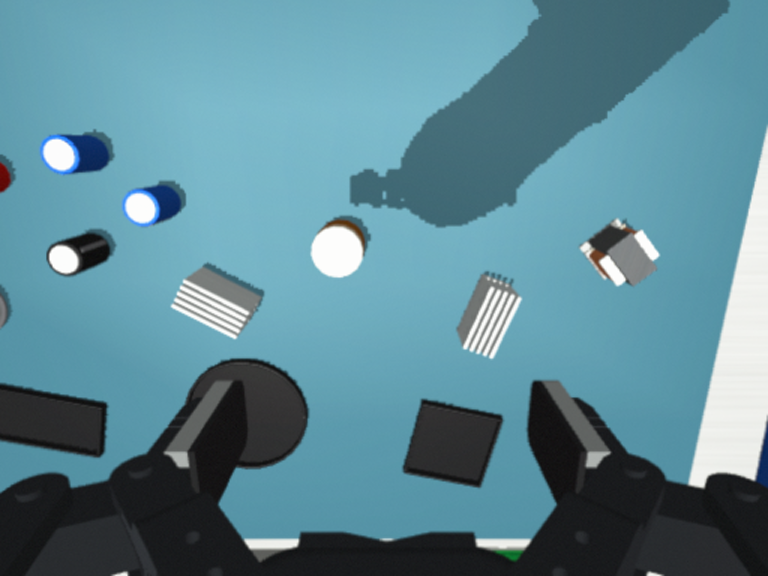

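```bash
python3 -c "
from h import *
import pickle
st,im=pickle.load(open('w3.pkl','rb'))
im=im[:,:,::-1]
up=lambda x0,y0,w,h:cv2.resize(im[y0:y0+h,x0:x0+w],None,fx=6,fy=6,interpolation=cv2.INTER_CUBIC)
cv2.imwrite('pics/c3.png',np.hstack([up(375,135,66,64),up(298,177,62,64)]))
st,im=pickle.load(open('w3.pkl','rb'));im=im[:,:,::-1]
"
```

```text
(no output)
```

View pics/c3.png

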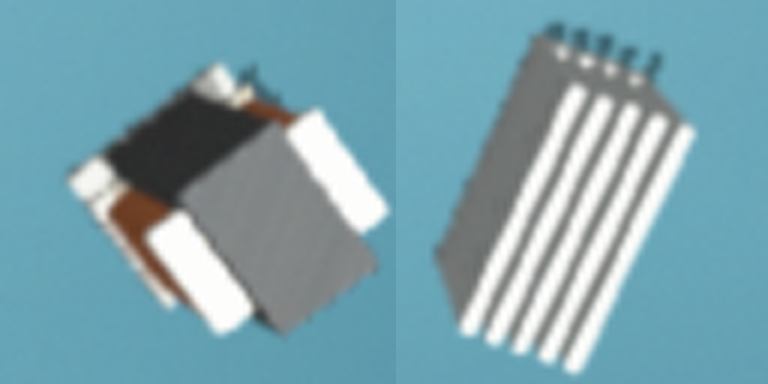

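The transformer's core top is the grey quadrilateral (181,195), (275,122), (375,262), (283,335) in the left crop. Heat sink B's top corners are (578,85), (692,125), (575,372), (462,333).

Run:
```python
from h import *
import pickle
np.set_printoptions(precision=1,suppress=True)
s2=pickle.load(open('w2.pkl','rb'))[0]; s3=pickle.load(open('w3.pkl','rb'))[0]
f=lambda l:(np.array(l,float)+.5)/1.5-.5
def quad(n,px,z,st):
    w=tow(px,z,"wrist",st)[:,:2]; e=[(w[(i+1)%4]-w[i]) for i in range(4)]
    print(n,w.mean(0),"sides",[round(np.linalg.norm(v)) for v in e],"ang",[round(np.degrees(np.arctan2(v[1],v[0]))%180,1) for v in e])
c=lambda l,x0,y0,ox=0:np.array([(x0+(x-ox+.5)/6-.5,y0+(y+.5)/6-.5) for x,y in l])
quad("tr",c([(181,195),(275,122),(375,262),(283,335)],375,135),44,s3)
quad("hsB",c([(578,85),(692,125),(575,372),(462,333)],298,177,396),44,s3)
quad("hsA",f([(171,305),(190,277),(255,308),(237,338)]),44,s3)
quad("long",f([(349,369),(519,403),(503,455),(337,423)]),10,s2)
quad("sq",f([(423,400),(502,415),(480,487),(403,471)]),10,s3)
for n,p,z,s in [("capA",(566,257),44,s2),("capA3",(64,259),44,s3),("capB",(265,245),44,s2),("round2",(660,411),10,s2),("round3",(248,412),10,s3),("reel",(421,317),38,s2),("jar",(337,251),42,s3),("b1",(60,154),44,s3),("b2",(141,207),44,s3),("red",(481,178),44,s2)]:
    print(n,tow(f(p),z,"wrist",s)[0])
```

```text
tr [428.8 360.7] sides [23, 39, 23, 39] ang [np.float64(131.7), np.float64(40.4), np.float64(133.6), np.float64(40.2)]
hsB [484.8 248.5] sides [26, 61, 27, 61] ang [np.float64(70.2), np.float64(159.7), np.float64(69.7), np.float64(159.0)]
hsA [470.3   9.9] sides [31, 59, 33, 61] ang [np.float64(142.2), np.float64(62.1), np.float64(147.0), np.float64(60.3)]
long [ 595.3 -217.3] sides [172, 61, 174, 61] ang [np.float64(77.6), np.float64(169.2), np.float64(77.6), np.float64(167.4)]
sq [629.7 224.1] sides [81, 88, 83, 85] ang [np.float64(78.0), np.float64(168.6), np.float64(76.3), np.float64(167.0)]
capA [ 427.2 -110.    44. ]
capA3 [ 428.  -108.6   44. ]
capB [ 417.4 -358.8   44. ]
round2 [592.1  13.5  10. ]
round3 [592.4  19.5  10. ]
reel [ 482.6 -228.5   38. ]
jar [421.7 116.7  42. ]
b1 [344.7 -94.8  44. ]
b2 [385.3 -38.8  44. ]
red [ 363.4 -184.2   44. ]
```

Request:
{"api": "play_rows", "payload": {
  "targets": [
    {"tx":-0.0107,"ty":0.134,"tz":0,"wx":0,"wy":0,"wz":0,"hand":0},
    {"tx":-0.0107,"ty":0.134,"tz":0,"wx":0,"wy":0,"wz":0,"hand":0},
    {"tx":-0.0107,"ty":0.134,"tz":0,"wx":0,"wy":0,"wz":0,"hand":0},
    {"tx":-0.0107,"ty":0.134,"tz":0,"wx":0,"wy":0,"wz":0,"hand":0},
    {"tx":-0.0107,"ty":0.134,"tz":0,"wx":0,"wy":0,"wz":0,"hand":0},
    {"tx":-0.0107,"ty":0.134,"tz":0,"wx":0,"wy":0,"wz":0,"hand":0},
    {"tx":0,"ty":0,"tz":0.0386,"wx":0,"wy":0,"wz":-0.0597,"hand":0},
    {"tx":0,"ty":0,"tz":0.0386,"wx":0,"wy":0,"wz":-0.0597,"hand":0}
  ]
}}

```text
t: 3.27
ee_pos: [430.5, 359.6, 274.1]
orientation: [-0.12, 0.993, -0.0, -0.0]
contact_force: [-0.7, 0.2, 0.2]
opening: 85.3
grasp_force: 0.0
```

Request:
{"api": "play_rows", "payload": {
  "targets": [
    {"tx":0,"ty":0,"tz":0.0386,"wx":0,"wy":0,"wz":-0.0597,"hand":0},
    {"tx":0,"ty":0,"tz":0.0386,"wx":0,"wy":0,"wz":-0.0597,"hand":0},
    {"tx":0,"ty":0,"tz":0.0386,"wx":0,"wy":0,"wz":-0.0597,"hand":0},
    {"tx":0,"ty":0,"tz":0.0386,"wx":0,"wy":0,"wz":-0.0597,"hand":0},
    {"tx":0,"ty":0,"tz":0.0386,"wx":0,"wy":0,"wz":-0.0597,"hand":0},
    {"tx":0,"ty":0,"tz":0.0386,"wx":0,"wy":0,"wz":-0.0597,"hand":0},
    {"tx":0,"ty":0,"tz":0.0386,"wx":0,"wy":0,"wz":-0.0597,"hand":0},
    {"tx":0,"ty":0,"tz":0.0386,"wx":0,"wy":0,"wz":-0.0597,"hand":0}
  ]
}}

```text
t: 3.93
ee_pos: [430.6, 357.6, 197.6]
orientation: [-0.562, 0.827, -0.0, 0.0]
contact_force: [0.9, 0.2, 0.7]
opening: 85.8
grasp_force: 0.0
```

Request:
{"api": "play_rows", "payload": {
  "targets": [
    {"tx":0,"ty":0,"tz":0.0386,"wx":0,"wy":0,"wz":-0.0597,"hand":0},
    {"tx":0,"ty":0,"tz":0.0386,"wx":0,"wy":0,"wz":-0.0597,"hand":0},
    {"tx":0,"ty":0,"tz":0.0386,"wx":0,"wy":0,"wz":-0.0597,"hand":0},
    {"tx":0,"ty":0,"tz":0.0386,"wx":0,"wy":0,"wz":-0.0597,"hand":0},
    {"tx":0,"ty":0,"tz":0.0386,"wx":0,"wy":0,"wz":-0.0597,"hand":0},
    {"tx":0,"ty":0,"tz":0.0386,"wx":0,"wy":0,"wz":-0.0597,"hand":0},
    {"tx":0,"ty":0,"tz":0.0386,"wx":0,"wy":0,"wz":-0.0597,"hand":0},
    {"tx":0,"ty":0,"tz":0.0386,"wx":0,"wy":0,"wz":-0.0597,"hand":0}
  ]
}}

```text
t: 4.6
ee_pos: [430.7, 357.7, 120.4]
orientation: [0.88, -0.476, 0.0, -0.0]
contact_force: [0.4, 0.7, -0.6]
opening: 85.7
grasp_force: 0.0
```

Request:
{"api": "play_rows", "payload": {
  "targets": [
    {"tx":0,"ty":0,"tz":0.0386,"wx":0,"wy":0,"wz":-0.0597,"hand":0},
    {"tx":0,"ty":0,"tz":0,"wx":0,"wy":0,"wz":0,"hand":0},
    {"tx":0,"ty":0,"tz":0,"wx":0,"wy":0,"wz":0,"hand":0}
  ]
}}

```text
t: 4.85
ee_pos: [430.2, 358.0, 110.9]
orientation: [0.905, -0.426, 0.0, 0.001]
contact_force: [-0.1, 0.2, -0.6]
opening: 85.3
grasp_force: 0.0
```

```bash
cat >> h.py <<'E'
def go(x,y,z,phi,st=None):
    st=st or get_state(); M=R.from_quat(st["orientation"]).as_matrix()
    cur=np.degrees(np.arctan2(M[1,1],M[0,1])); dphi=(phi-cur+180)%360-180
    a=np.radians(phi); Y=np.array([np.cos(a),np.sin(a),0]); Z=np.array([0,0,-1.]); X=np.cross(Y,Z)
    d=np.array([x,y,z])-st["ee_pos"]
    print("now",st["ee_pos"].round(1),"yaw",round(cur,1),"tilt",np.degrees(np.arccos(-M[2,2])).round(2),"j6",st["joint_positions"][5].round(2),"open",round(st["opening"],1),"| turn wz total",round(-np.radians(dphi)/2,3),"then shift(frac) at new yaw",(np.array([d@X,d@Y,d@Z])/250).round(3),"in current axes",(M.T@d/250).round(3))
E
python3 -c "
from h import *
go(429,361,12,220)
wpic('w4')"
```

```text
now [430.2 358.  110.9] yaw -140.5 tilt 0.06 j6 -0.28 open 85.3 | turn wz total -0.004 then shift(frac) at new yaw [-0.012 -0.004  0.396] in current axes [-0.013 -0.004  0.396]
4.85 [430.2 358.  110.9] yaw -140.5 open 85.3 0.0
```

View pics/w4.png

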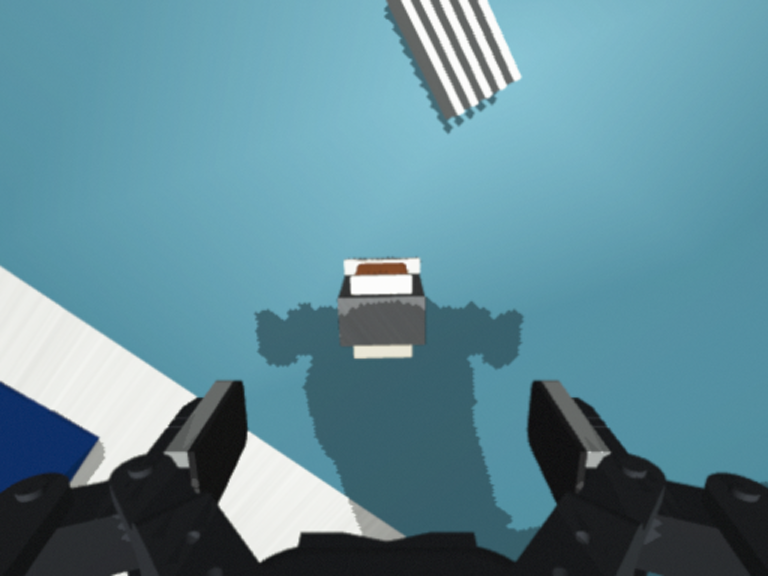

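The transformer is square to the fingers, core top centre at (382,321). Checking the offset.

```bash
python3 -c "
from h import *
import pickle
s=pickle.load(open('w4.pkl','rb'))[0]
p=tow((np.array([382,321])+.5)/1.5-.5,44,'wrist',s)[0];print(p)
go(p[0],p[1],12,219.5)"
```

```text
[429.19060892 360.72668522  44.        ]
now [430.4 358.7 111.6] yaw -140.5 tilt 0.04 j6 -0.28 open 85.3 | turn wz total 0.0 then shift(frac) at new yaw [-0.009 -0.001  0.398] in current axes [-0.009 -0.001  0.398]
```

Request:
{"api": "play_rows", "payload": {
  "targets": [
    {"tx":-0.009,"ty":0,"tz":0.1,"wx":0,"wy":0,"wz":0,"hand":0},
    {"tx":0,"ty":0,"tz":0.1,"wx":0,"wy":0,"wz":0,"hand":0},
    {"tx":0,"ty":0,"tz":0.1,"wx":0,"wy":0,"wz":0,"hand":0},
    {"tx":0,"ty":0,"tz":0.06,"wx":0,"wy":0,"wz":0,"hand":0},
    {"tx":0,"ty":0,"tz":0.036,"wx":0,"wy":0,"wz":0,"hand":0},
    {"tx":0,"ty":0,"tz":0,"wx":0,"wy":0,"wz":0,"hand":0},
    {"tx":0,"ty":0,"tz":0,"wx":0,"wy":0,"wz":0,"hand":0.5},
    {"tx":0,"ty":0,"tz":0,"wx":0,"wy":0,"wz":0,"hand":1}
  ],
  "force": 40
}}

```text
t: 5.57
ee_pos: [428.9, 362.4, 13.5]
orientation: [0.906, -0.424, 0.0, -0.001]
contact_force: [0.5, 0.5, 0.4]
opening: 64.3
grasp_force: 0.0
```

Request:
{"api": "play_rows", "payload": {
  "targets": [
    {"tx":0,"ty":0,"tz":0,"wx":0,"wy":0,"wz":0,"hand":1},
    {"tx":0,"ty":0,"tz":0,"wx":0,"wy":0,"wz":0,"hand":1},
    {"tx":0,"ty":0,"tz":0,"wx":0,"wy":0,"wz":0,"hand":1},
    {"tx":0,"ty":0,"tz":0,"wx":0,"wy":0,"wz":0,"hand":1},
    {"tx":0,"ty":0,"tz":0,"wx":0,"wy":0,"wz":0,"hand":1},
    {"tx":0,"ty":0,"tz":0,"wx":0,"wy":0,"wz":0,"hand":1},
    {"tx":0,"ty":0,"tz":0,"wx":0,"wy":0,"wz":0,"hand":1}
  ]
}}

```text
t: 6.15
ee_pos: [428.8, 362.5, 13.4]
orientation: [0.906, -0.424, 0.001, -0.001]
contact_force: [0.3, 0.4, 6.5]
opening: 39.4
grasp_force: 41.7
```

Request:
{"api": "play_rows", "payload": {
  "targets": [
    {"tx":0,"ty":0,"tz":-0.05,"wx":0,"wy":0,"wz":0,"hand":1},
    {"tx":0,"ty":0,"tz":-0.11,"wx":0,"wy":0,"wz":0,"hand":1},
    {"tx":0,"ty":0,"tz":-0.11,"wx":0,"wy":0,"wz":0,"hand":1},
    {"tx":0,"ty":0,"tz":-0.11,"wx":0,"wy":0,"wz":0,"hand":1},
    {"tx":0.134,"ty":-0.0376,"tz":0,"wx":0,"wy":0,"wz":0,"hand":1},
    {"tx":0.134,"ty":-0.0376,"tz":0,"wx":0,"wy":0,"wz":0,"hand":1},
    {"tx":0.134,"ty":-0.0376,"tz":0,"wx":0,"wy":0,"wz":0,"hand":1},
    {"tx":0.134,"ty":-0.0376,"tz":0,"wx":0,"wy":0,"wz":0,"hand":1}
  ]
}}

```text
t: 6.82
ee_pos: [543.0, 281.7, 106.4]
orientation: [0.906, -0.424, -0.001, 0.0]
contact_force: [0.5, 0.9, -2.1]
opening: 39.4
grasp_force: 41.1
```

Request:
{"api": "play_rows", "payload": {
  "targets": [
    {"tx":0.134,"ty":-0.0376,"tz":0,"wx":0,"wy":0,"wz":0,"hand":1},
    {"tx":0.134,"ty":-0.0376,"tz":0,"wx":0,"wy":0,"wz":0,"hand":1},
    {"tx":0.134,"ty":-0.0376,"tz":0,"wx":0,"wy":0,"wz":0,"hand":1},
    {"tx":0,"ty":0,"tz":0,"wx":0,"wy":0,"wz":0,"hand":1},
    {"tx":0,"ty":0,"tz":0,"wx":0,"wy":0,"wz":0,"hand":1}
  ]
}}

```text
t: 7.23
ee_pos: [629.2, 221.8, 105.1]
orientation: [0.905, -0.425, -0.001, 0.001]
contact_force: [-0.1, 0.2, -3.2]
opening: 39.4
grasp_force: 41.2
```

```bash
python3 -c "
from h import *
go(630,224,17,219.8)
wpic('w5')"
```

```text
now [629.2 221.8 105.1] yaw -140.3 tilt 0.17 j6 0.12 open 39.4 | turn wz total -0.001 then shift(frac) at new yaw [-0.005 -0.008  0.353] in current axes [-0.004 -0.009  0.353]
7.2333 [629.2 221.8 105.1] yaw -140.3 open 39.4 41.2420517206192
```

View pics/w5.png

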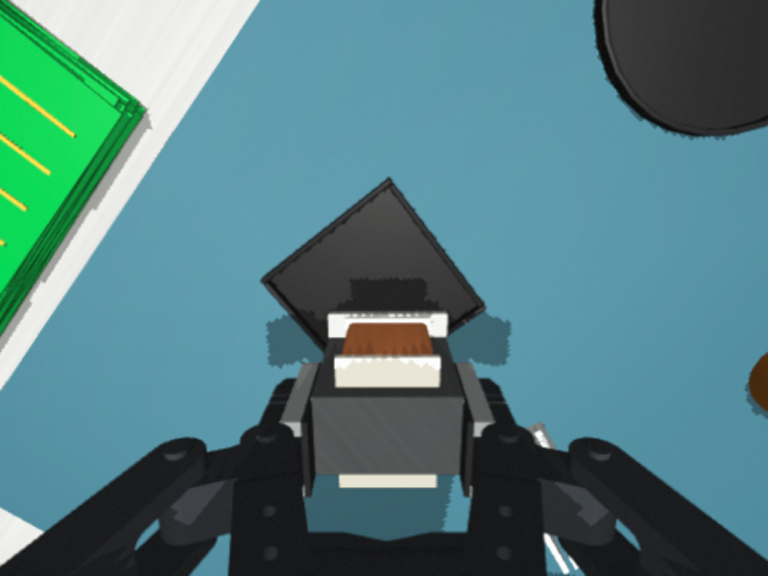

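The transformer is held upright. The square tray's rim corners show at (262,281), (390,179), (485,306).

```bash
python3 -c "
from h import *
import pickle
s=pickle.load(open('w5.pkl','rb'))[0]
p=tow((np.array([[262,281],[485,306]])+.5)/1.5-.5,10,'wrist',s).mean(0);print(p)
go(p[0],p[1],17,219.7)"
```

```text
[633.83911259 223.75164595  10.        ]
now [628.4 222.9 105.6] yaw -140.3 tilt 0.15 j6 0.12 open 39.5 | turn wz total 0.0 then shift(frac) at new yaw [ 0.011 -0.019  0.354] in current axes [ 0.012 -0.02   0.354]
```

Request:
{"api": "play_rows", "payload": {
  "targets": [
    {"tx":0.006,"ty":-0.014,"tz":0.1,"wx":0,"wy":0,"wz":0,"hand":1},
    {"tx":0,"ty":0,"tz":0.1,"wx":0,"wy":0,"wz":0,"hand":1},
    {"tx":0,"ty":0,"tz":0.08,"wx":0,"wy":0,"wz":0,"hand":1},
    {"tx":0,"ty":0,"tz":0.04,"wx":0,"wy":0,"wz":0,"hand":1},
    {"tx":0,"ty":0,"tz":0.02,"wx":0,"wy":0,"wz":0,"hand":1},
    {"tx":0,"ty":0,"tz":0.01,"wx":0,"wy":0,"wz":0,"hand":1},
    {"tx":0,"ty":0,"tz":0,"wx":0,"wy":0,"wz":0,"hand":1},
    {"tx":0,"ty":0,"tz":0,"wx":0,"wy":0,"wz":0,"hand":1}
  ]
}}

```text
t: 7.95
ee_pos: [633.1, 225.3, 20.9]
orientation: [0.906, -0.424, 0.001, -0.001]
contact_force: [0.0, -0.9, -1.6]
opening: 39.3
grasp_force: 41.3
```

Request:
{"api": "play_rows", "payload": {
  "targets": [
    {"tx":0,"ty":0,"tz":0.008,"wx":0,"wy":0,"wz":0,"hand":1},
    {"tx":0,"ty":0,"tz":0.005,"wx":0,"wy":0,"wz":0,"hand":1},
    {"tx":0,"ty":0,"tz":0,"wx":0,"wy":0,"wz":0,"hand":1},
    {"tx":0,"ty":0,"tz":0,"wx":0,"wy":0,"wz":0,"hand":1}
  ]
}}

```text
t: 8.28
ee_pos: [632.6, 224.8, 16.6]
orientation: [0.906, -0.424, 0.0, -0.0]
contact_force: [-0.9, 1.4, -2.5]
opening: 39.3
grasp_force: 41.3
```

Request:
{"api": "play_rows", "payload": {
  "targets": [
    {"tx":0,"ty":0,"tz":0.005,"wx":0,"wy":0,"wz":0,"hand":1},
    {"tx":0,"ty":0,"tz":0,"wx":0,"wy":0,"wz":0,"hand":1},
    {"tx":0,"ty":0,"tz":0,"wx":0,"wy":0,"wz":0,"hand":1}
  ]
}}

```text
t: 8.53
ee_pos: [632.6, 224.8, 16.5]
orientation: [0.906, -0.424, 0.0, -0.0]
contact_force: [-3.4, -1.0, 4.9]
opening: 39.4
grasp_force: 42.1
```

Request:
{"api": "play_rows", "payload": {
  "targets": [
    {"tx":0,"ty":0,"tz":0,"wx":0,"wy":0,"wz":0,"hand":0.3},
    {"tx":0,"ty":0,"tz":0,"wx":0,"wy":0,"wz":0,"hand":0.3},
    {"tx":0,"ty":0,"tz":0,"wx":0,"wy":0,"wz":0,"hand":0.3},
    {"tx":0,"ty":0,"tz":0,"wx":0,"wy":0,"wz":0,"hand":0.2},
    {"tx":0,"ty":0,"tz":-0.05,"wx":0,"wy":0,"wz":0,"hand":0.2},
    {"tx":0,"ty":0,"tz":-0.1,"wx":0,"wy":0,"wz":0,"hand":0.2},
    {"tx":0,"ty":0,"tz":-0.14,"wx":0,"wy":0,"wz":0,"hand":0.2},
    {"tx":0,"ty":0,"tz":-0.1,"wx":0,"wy":0,"wz":0,"hand":0.1}
  ]
}}

```text
t: 9.2
ee_pos: [633.1, 224.7, 114.9]
orientation: [0.906, -0.424, 0.001, -0.0]
contact_force: [1.0, 0.0, 0.8]
opening: 76.7
grasp_force: 0.0
```

Request:
{"api": "play_rows", "payload": {
  "targets": [
    {"tx":0,"ty":0,"tz":0,"wx":0,"wy":0,"wz":-0.053,"hand":0},
    {"tx":0,"ty":0,"tz":0,"wx":0,"wy":0,"wz":-0.053,"hand":0},
    {"tx":0,"ty":0,"tz":0,"wx":0,"wy":0,"wz":-0.053,"hand":0},
    {"tx":0,"ty":0,"tz":0,"wx":0,"wy":0,"wz":-0.053,"hand":0},
    {"tx":0,"ty":0,"tz":0,"wx":0,"wy":0,"wz":-0.053,"hand":0},
    {"tx":0,"ty":0,"tz":0,"wx":0,"wy":0,"wz":0,"hand":0}
  ]
}}

```text
t: 9.7
ee_pos: [632.5, 224.7, 112.3]
orientation: [0.985, -0.17, 0.0, 0.0]
contact_force: [0.2, -0.5, 0.9]
opening: 85.6
grasp_force: 0.0
```

```bash
python3 -c "
from h import *
go(485,248.5,110,250)"
```

```text
now [632.5 224.7 112.3] yaw -109.6 tilt 0.0 j6 0.66 open 85.6 | turn wz total 0.004 then shift(frac) at new yaw [-0.587  0.112  0.009] in current axes [-0.588  0.108  0.009]
```

Request:
{"api": "play_rows", "payload": {
  "targets": [
    {"tx":-0.147,"ty":0.027,"tz":0,"wx":0,"wy":0,"wz":0.002,"hand":0},
    {"tx":-0.147,"ty":0.027,"tz":0,"wx":0,"wy":0,"wz":0.002,"hand":0},
    {"tx":-0.147,"ty":0.027,"tz":0,"wx":0,"wy":0,"wz":0,"hand":0},
    {"tx":-0.147,"ty":0.028,"tz":0,"wx":0,"wy":0,"wz":0,"hand":0},
    {"tx":0,"ty":0,"tz":0.1,"wx":0,"wy":0,"wz":0,"hand":0},
    {"tx":0,"ty":0,"tz":0,"wx":0,"wy":0,"wz":0,"hand":0},
    {"tx":0,"ty":0,"tz":0,"wx":0,"wy":0,"wz":0,"hand":0}
  ]
}}

```text
t: 10.28
ee_pos: [484.5, 249.2, 87.0]
orientation: [0.984, -0.176, -0.001, 0.001]
contact_force: [0.1, -0.6, 0.9]
opening: 85.4
grasp_force: 0.0
```

```bash
python3 -c "
from h import *
go(485,248.5,13,250)"
```

```text
now [484.5 249.2  87. ] yaw -110.3 tilt 0.13 j6 0.45 open 85.4 | turn wz total -0.003 then shift(frac) at new yaw [0.003 0.002 0.296] in current axes [0.003 0.001 0.296]
```

Request:
{"api": "play_rows", "payload": {
  "targets": [
    {"tx":0,"ty":0,"tz":0.1,"wx":0,"wy":0,"wz":0,"hand":0},
    {"tx":0,"ty":0,"tz":0.1,"wx":0,"wy":0,"wz":0,"hand":0},
    {"tx":0,"ty":0,"tz":0.06,"wx":0,"wy":0,"wz":0,"hand":0},
    {"tx":0,"ty":0,"tz":0.036,"wx":0,"wy":0,"wz":0,"hand":0},
    {"tx":0,"ty":0,"tz":0,"wx":0,"wy":0,"wz":0,"hand":0},
    {"tx":0,"ty":0,"tz":0,"wx":0,"wy":0,"wz":0,"hand":0.5},
    {"tx":0,"ty":0,"tz":0,"wx":0,"wy":0,"wz":0,"hand":1},
    {"tx":0,"ty":0,"tz":0,"wx":0,"wy":0,"wz":0,"hand":1}
  ],
  "force": 30
}}

```text
t: 10.95
ee_pos: [486.0, 250.2, 14.8]
orientation: [0.984, -0.176, 0.001, -0.001]
contact_force: [-0.3, -1.3, 0.4]
opening: 51.4
grasp_force: 0.0
```

Request:
{"api": "play_rows", "payload": {
  "targets": [
    {"tx":0,"ty":0,"tz":0,"wx":0,"wy":0,"wz":0,"hand":1},
    {"tx":0,"ty":0,"tz":0,"wx":0,"wy":0,"wz":0,"hand":1},
    {"tx":0,"ty":0,"tz":0,"wx":0,"wy":0,"wz":0,"hand":1},
    {"tx":0,"ty":0,"tz":0,"wx":0,"wy":0,"wz":0,"hand":1},
    {"tx":0,"ty":0,"tz":0,"wx":0,"wy":0,"wz":0,"hand":1},
    {"tx":0,"ty":0,"tz":0,"wx":0,"wy":0,"wz":0,"hand":1},
    {"tx":0,"ty":0,"tz":0,"wx":0,"wy":0,"wz":0,"hand":1}
  ]
}}

```text
t: 11.53
ee_pos: [485.5, 250.0, 14.3]
orientation: [0.984, -0.175, 0.001, -0.001]
contact_force: [-0.6, -0.2, 5.5]
opening: 27.6
grasp_force: 30.8
```

Request:
{"api": "play_rows", "payload": {
  "targets": [
    {"tx":0,"ty":0,"tz":-0.06,"wx":0,"wy":0,"wz":0,"hand":1},
    {"tx":0,"ty":0,"tz":-0.12,"wx":0,"wy":0,"wz":0,"hand":1},
    {"tx":0,"ty":0,"tz":-0.12,"wx":0,"wy":0,"wz":0.06,"hand":1},
    {"tx":0,"ty":0,"tz":-0.12,"wx":0,"wy":0,"wz":0.06,"hand":1},
    {"tx":0,"ty":0,"tz":0,"wx":0,"wy":0,"wz":0.06,"hand":1},
    {"tx":0,"ty":0,"tz":0,"wx":0,"wy":0,"wz":0.06,"hand":1},
    {"tx":0,"ty":0,"tz":0,"wx":0,"wy":0,"wz":0.06,"hand":1},
    {"tx":0,"ty":0,"tz":0,"wx":0,"wy":0,"wz":0.06,"hand":1}
  ]
}}

```text
t: 12.2
ee_pos: [484.6, 249.4, 118.2]
orientation: [0.858, -0.514, -0.0, 0.0]
contact_force: [-0.1, -0.2, -0.6]
opening: 27.5
grasp_force: 29.9
```

Request:
{"api": "play_rows", "payload": {
  "targets": [
    {"tx":0,"ty":0,"tz":0,"wx":0,"wy":0,"wz":0.06,"hand":1},
    {"tx":0,"ty":0,"tz":0,"wx":0,"wy":0,"wz":0.06,"hand":1},
    {"tx":0,"ty":0,"tz":0,"wx":0,"wy":0,"wz":0.06,"hand":1},
    {"tx":0,"ty":0,"tz":0,"wx":0,"wy":0,"wz":0.06,"hand":1},
    {"tx":0,"ty":0,"tz":0,"wx":0,"wy":0,"wz":0.06,"hand":1},
    {"tx":0,"ty":0,"tz":0,"wx":0,"wy":0,"wz":0.06,"hand":1},
    {"tx":0,"ty":0,"tz":0,"wx":0,"wy":0,"wz":0,"hand":1}
  ]
}}

```text
t: 12.78
ee_pos: [484.6, 249.4, 118.0]
orientation: [-0.623, 0.783, 0.0, -0.001]
contact_force: [-0.6, -0.8, -0.9]
opening: 27.6
grasp_force: 29.9
```

```bash
python3 -c "
from h import *
go(587,-256,120,167.6)"
```

```text
now [484.6 249.4 118. ] yaw 167.0 tilt 0.06 j6 -0.99 open 27.6 | turn wz total -0.005 then shift(frac) at new yaw [ 1.886 -0.834 -0.008] in current axes [ 1.878 -0.854 -0.008]
```

Request:
{"api": "play_rows", "payload": {
  "targets": [
    {"tx":0.134,"ty":-0.061,"tz":0,"wx":0,"wy":0,"wz":0,"hand":1},
    {"tx":0.134,"ty":-0.061,"tz":0,"wx":0,"wy":0,"wz":0,"hand":1},
    {"tx":0.134,"ty":-0.061,"tz":0,"wx":0,"wy":0,"wz":0,"hand":1},
    {"tx":0.134,"ty":-0.061,"tz":0,"wx":0,"wy":0,"wz":0,"hand":1},
    {"tx":0.134,"ty":-0.061,"tz":0,"wx":0,"wy":0,"wz":0,"hand":1},
    {"tx":0.134,"ty":-0.061,"tz":0,"wx":0,"wy":0,"wz":0,"hand":1},
    {"tx":0.134,"ty":-0.061,"tz":0,"wx":0,"wy":0,"wz":0,"hand":1},
    {"tx":0.134,"ty":-0.061,"tz":0,"wx":0,"wy":0,"wz":0,"hand":1}
  ]
}}

```text
t: 13.45
ee_pos: [544.7, -40.4, 118.3]
orientation: [-0.626, 0.78, 0.0, -0.0]
contact_force: [0.4, 0.5, -1.1]
opening: 27.5
grasp_force: 30.0
```

Request:
{"api": "play_rows", "payload": {
  "targets": [
    {"tx":0.134,"ty":-0.061,"tz":0,"wx":0,"wy":0,"wz":0,"hand":1},
    {"tx":0.134,"ty":-0.061,"tz":0,"wx":0,"wy":0,"wz":0,"hand":1},
    {"tx":0.134,"ty":-0.061,"tz":0,"wx":0,"wy":0,"wz":0,"hand":1},
    {"tx":0.134,"ty":-0.061,"tz":0,"wx":0,"wy":0,"wz":0,"hand":1},
    {"tx":0.134,"ty":-0.061,"tz":0,"wx":0,"wy":0,"wz":0,"hand":1},
    {"tx":0.134,"ty":-0.061,"tz":0,"wx":0,"wy":0,"wz":-0.005,"hand":1},
    {"tx":0,"ty":0,"tz":0,"wx":0,"wy":0,"wz":0,"hand":1},
    {"tx":0,"ty":0,"tz":0,"wx":0,"wy":0,"wz":0,"hand":1}
  ]
}}

```text
t: 14.12
ee_pos: [589.2, -256.7, 117.2]
orientation: [-0.628, 0.778, 0.001, -0.0]
contact_force: [-0.1, 0.7, -0.7]
opening: 27.4
grasp_force: 30.0
```

```bash
python3 -c "
from h import *
go(587,-256,18,167.6)
wpic('w6')"
```

```text
now [ 589.2 -256.7  117.2] yaw 167.8 tilt 0.1 j6 -0.04 open 27.4 | turn wz total 0.002 then shift(frac) at new yaw [-0.001  0.009  0.397] in current axes [-0.001  0.009  0.397]
14.1167 [ 589.2 -256.7  117.2] yaw 167.8 open 27.4 30.048673152923584
```

View pics/w6.png

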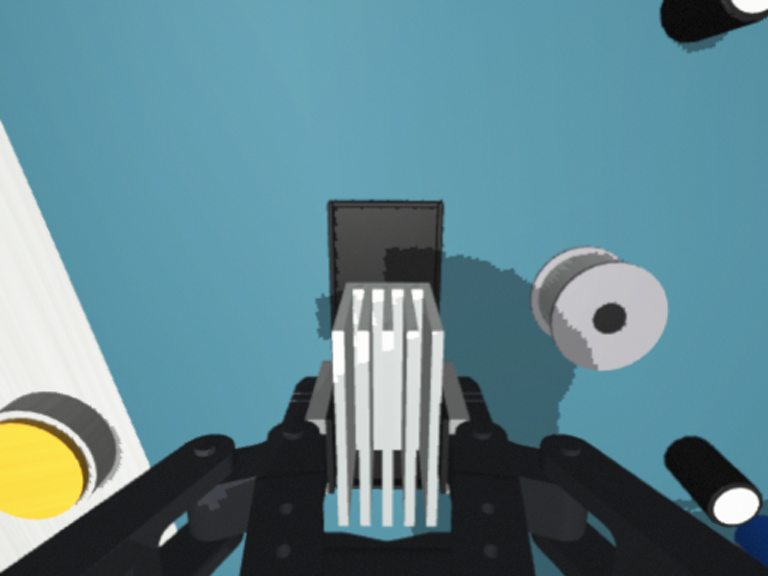

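Heat sink B is upright and parallel to the tray. The tray's near end rim corners are at (330,202) and (443,202).

```bash
python3 -c "
from h import *
import pickle
s=pickle.load(open('w6.pkl','rb'))[0]
w=tow((np.array([[330,202],[443,202]])+.5)/1.5-.5,10,'wrist',s)[:,:2];e=w[1]-w[0]
n=np.array([-e[1],e[0]])/np.linalg.norm(e); 
if n[1]<0:n=-n
print(w,np.linalg.norm(e),np.degrees(np.arctan2(e[1],e[0])));m=w.mean(0)
for k in (46,88,130): print(m+n*k)
p=m+n*46
go(p[0],p[1],19,167.6,s)"
```

```text
[[ 606.36928473 -309.36977672]
 [ 550.10488011 -297.21262445]] 57.56283157619769 167.80743533899567
[ 587.95218832 -258.32880833]
[ 596.8225024  -217.27618931]
[ 605.69281648 -176.2235703 ]
now [ 589.2 -256.7  117.2] yaw 167.8 tilt 0.1 j6 -0.04 open 27.4 | turn wz total 0.002 then shift(frac) at new yaw [0.007 0.004 0.393] in current axes [0.007 0.003 0.393]
```

Request:
{"api": "play_rows", "payload": {
  "targets": [
    {"tx":0.006,"ty":0.003,"tz":0.12,"wx":0,"wy":0,"wz":0,"hand":1},
    {"tx":0,"ty":0,"tz":0.12,"wx":0,"wy":0,"wz":0,"hand":1},
    {"tx":0,"ty":0,"tz":0.09,"wx":0,"wy":0,"wz":0,"hand":1},
    {"tx":0,"ty":0,"tz":0.04,"wx":0,"wy":0,"wz":0,"hand":1},
    {"tx":0,"ty":0,"tz":0.015,"wx":0,"wy":0,"wz":0,"hand":1},
    {"tx":0,"ty":0,"tz":0.008,"wx":0,"wy":0,"wz":0,"hand":1},
    {"tx":0,"ty":0,"tz":0,"wx":0,"wy":0,"wz":0,"hand":1},
    {"tx":0,"ty":0,"tz":0,"wx":0,"wy":0,"wz":0,"hand":1}
  ]
}}

```text
t: 14.83
ee_pos: [589.9, -256.3, 21.9]
orientation: [-0.629, 0.778, -0.001, 0.001]
contact_force: [-0.3, -0.2, -0.5]
opening: 28.0
grasp_force: 30.1
```

Request:
{"api": "play_rows", "payload": {
  "targets": [
    {"tx":0,"ty":0.004,"tz":0.01,"wx":0,"wy":0,"wz":0,"hand":1},
    {"tx":0,"ty":0,"tz":0.005,"wx":0,"wy":0,"wz":0,"hand":1},
    {"tx":0,"ty":0,"tz":0,"wx":0,"wy":0,"wz":0,"hand":1},
    {"tx":0,"ty":0,"tz":0,"wx":0,"wy":0,"wz":0,"hand":1}
  ]
}}

```text
t: 15.17
ee_pos: [588.3, -256.2, 17.4]
orientation: [-0.628, 0.778, -0.001, 0.0]
contact_force: [0.3, 1.7, 3.4]
opening: 27.6
grasp_force: 30.6
```

Request:
{"api": "play_rows", "payload": {
  "targets": [
    {"tx":0,"ty":0,"tz":0,"wx":0,"wy":0,"wz":0,"hand":0.45},
    {"tx":0,"ty":0,"tz":0,"wx":0,"wy":0,"wz":0,"hand":0.45},
    {"tx":0,"ty":0,"tz":0,"wx":0,"wy":0,"wz":0,"hand":0.45},
    {"tx":0,"ty":0,"tz":0,"wx":0,"wy":0,"wz":0,"hand":0.45},
    {"tx":0,"ty":0,"tz":-0.05,"wx":0,"wy":0,"wz":0,"hand":0.45},
    {"tx":0,"ty":0,"tz":-0.1,"wx":0,"wy":0,"wz":0,"hand":0.4},
    {"tx":0,"ty":0,"tz":-0.14,"wx":0,"wy":0,"wz":0,"hand":0.2},
    {"tx":0,"ty":0,"tz":-0.14,"wx":0,"wy":0,"wz":0.05,"hand":0}
  ]
}}

```text
t: 15.83
ee_pos: [586.9, -255.9, 124.1]
orientation: [-0.589, 0.808, 0.001, -0.001]
contact_force: [1.2, -0.2, 0.5]
opening: 73.4
grasp_force: 0.0
```

Request:
{"api": "play_rows", "payload": {
  "targets": [
    {"tx":0,"ty":0,"tz":0,"wx":0,"wy":0,"wz":0.05,"hand":0},
    {"tx":0,"ty":0,"tz":0,"wx":0,"wy":0,"wz":0.048,"hand":0},
    {"tx":0,"ty":0,"tz":0,"wx":0,"wy":0,"wz":0,"hand":0}
  ]
}}

```text
t: 16.08
ee_pos: [587.9, -256.0, 124.5]
orientation: [-0.505, 0.863, -0.0, 0.0]
contact_force: [0.4, -0.2, -0.5]
opening: 85.5
grasp_force: 0.0
```

```bash
python3 -c "
from h import *
go(470,10,120,151)"
```

```text
now [ 587.9 -256.   124.5] yaw 150.7 tilt 0.06 j6 -0.34 open 85.5 | turn wz total -0.003 then shift(frac) at new yaw [-0.702  0.928  0.018] in current axes [-0.697  0.932  0.017]
```

Request:
{"api": "play_rows", "payload": {
  "targets": [
    {"tx":-0.0873,"ty":0.1163,"tz":0,"wx":0,"wy":0,"wz":0,"hand":0},
    {"tx":-0.0873,"ty":0.1163,"tz":0,"wx":0,"wy":0,"wz":0,"hand":0},
    {"tx":-0.0873,"ty":0.1163,"tz":0,"wx":0,"wy":0,"wz":0,"hand":0},
    {"tx":-0.0873,"ty":0.1163,"tz":0,"wx":0,"wy":0,"wz":0,"hand":0},
    {"tx":-0.0873,"ty":0.1163,"tz":0,"wx":0,"wy":0,"wz":0,"hand":0},
    {"tx":-0.0873,"ty":0.1163,"tz":0,"wx":0,"wy":0,"wz":0,"hand":0},
    {"tx":-0.0873,"ty":0.1163,"tz":0,"wx":0,"wy":0,"wz":0,"hand":0},
    {"tx":-0.0873,"ty":0.1163,"tz":0,"wx":0,"wy":0,"wz":0,"hand":0}
  ]
}}

```text
t: 16.75
ee_pos: [468.2, 10.8, 123.5]
orientation: [-0.508, 0.861, 0.0, -0.0]
contact_force: [1.2, 1.1, 0.4]
opening: 85.3
grasp_force: 0.0
```

Request:
{"api": "play_rows", "payload": {
  "targets": [
    {"tx":0,"ty":0,"tz":0,"wx":0,"wy":0,"wz":0,"hand":0},
    {"tx":0,"ty":0,"tz":0,"wx":0,"wy":0,"wz":0,"hand":0}
  ]
}}

```text
t: 16.92
ee_pos: [468.9, 11.1, 123.9]
orientation: [-0.509, 0.861, 0.0, -0.0]
contact_force: [0.1, 0.3, -0.5]
opening: 85.4
grasp_force: 0.0
```

```bash
python3 -c "
from h import *
go(470,10,13,151)
wpic('w7')"
```

```text
now [468.9  11.1 123.9] yaw 151.2 tilt 0.02 j6 -0.86 open 85.4 | turn wz total 0.002 then shift(frac) at new yaw [ 0.001 -0.006  0.443] in current axes [ 0.001 -0.006  0.443]
16.9167 [468.9  11.1 123.9] yaw 151.2 open 85.4 0.0
```

View pics/w7.png

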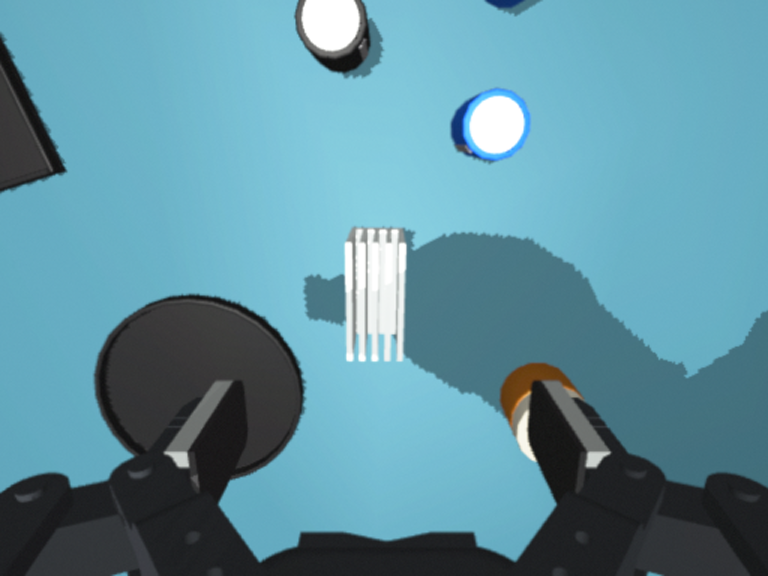

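Heat sink A is aligned with the fingers, centre (375,300). The round tray's rim passes (97,375), (195,296), (302,392).

```bash
python3 -c "
from h import *
import pickle
from scipy.optimize import least_squares
s=pickle.load(open('w7.pkl','rb'))[0]
f=lambda l:(np.array(l,float)+.5)/1.5-.5
p=tow(f([375.5,300]),44,'wrist',s)[0];print(p)
q=tow(f([(97,375),(122,325),(195,296),(272,330),(302,392),(262,475)]),10,'wrist',s)[:,:2]
r=least_squares(lambda c:np.hypot(*(q-c[:2]).T)-c[2],[592,16,61]);print('round',r.x,r.fun)
go(p[0],p[1],13,151.2,s)"
```

```text
[470.95906326   4.71750802  44.        ]
round [596.99234076  17.78933767  61.59588119] [-0.58519936 -0.76598723  1.7779871   0.29540422 -2.02973304  1.30752831]
now [468.9  11.1 123.9] yaw 151.2 tilt 0.02 j6 -0.86 open 85.4 | turn wz total 0.0 then shift(frac) at new yaw [ 0.018 -0.02   0.443] in current axes [ 0.018 -0.02   0.443]
```

Request:
{"api": "play_rows", "payload": {
  "targets": [
    {"tx":0.017,"ty":-0.02,"tz":0.06,"wx":0,"wy":0,"wz":0,"hand":0},
    {"tx":0,"ty":0,"tz":0.1,"wx":0,"wy":0,"wz":0,"hand":0},
    {"tx":0,"ty":0,"tz":0.1,"wx":0,"wy":0,"wz":0,"hand":0},
    {"tx":0,"ty":0,"tz":0.1,"wx":0,"wy":0,"wz":0,"hand":0},
    {"tx":0,"ty":0,"tz":0.05,"wx":0,"wy":0,"wz":0,"hand":0},
    {"tx":0,"ty":0,"tz":0.034,"wx":0,"wy":0,"wz":0,"hand":0},
    {"tx":0,"ty":0,"tz":0,"wx":0,"wy":0,"wz":0,"hand":0.5},
    {"tx":0,"ty":0,"tz":0,"wx":0,"wy":0,"wz":0,"hand":1}
  ]
}}

```text
t: 17.63
ee_pos: [472.3, 2.8, 13.0]
orientation: [-0.506, 0.862, -0.0, -0.0]
contact_force: [-0.8, -1.2, -0.5]
opening: 64.1
grasp_force: 0.0
```

Request:
{"api": "play_rows", "payload": {
  "targets": [
    {"tx":0,"ty":0,"tz":0,"wx":0,"wy":0,"wz":0,"hand":1},
    {"tx":0,"ty":0,"tz":0,"wx":0,"wy":0,"wz":0,"hand":1},
    {"tx":0,"ty":0,"tz":0,"wx":0,"wy":0,"wz":0,"hand":1},
    {"tx":0,"ty":0,"tz":0,"wx":0,"wy":0,"wz":0,"hand":1},
    {"tx":0,"ty":0,"tz":0,"wx":0,"wy":0,"wz":0,"hand":1},
    {"tx":0,"ty":0,"tz":0,"wx":0,"wy":0,"wz":0,"hand":1},
    {"tx":0,"ty":0,"tz":0,"wx":0,"wy":0,"wz":0,"hand":1},
    {"tx":0,"ty":0,"tz":0,"wx":0,"wy":0,"wz":0,"hand":1}
  ]
}}

```text
t: 18.3
ee_pos: [472.7, 3.7, 13.9]
orientation: [-0.507, 0.862, -0.0, 0.001]
contact_force: [-0.4, 0.7, 6.7]
opening: 27.6
grasp_force: 30.6
```

Request:
{"api": "play_rows", "payload": {
  "targets": [
    {"tx":0,"ty":0,"tz":-0.06,"wx":0,"wy":0,"wz":0,"hand":1},
    {"tx":0,"ty":0,"tz":-0.12,"wx":0,"wy":0,"wz":0,"hand":1},
    {"tx":0,"ty":0,"tz":-0.12,"wx":0,"wy":0,"wz":-0.05,"hand":1},
    {"tx":0,"ty":0,"tz":-0.12,"wx":0,"wy":0,"wz":-0.05,"hand":1},
    {"tx":0,"ty":0,"tz":0,"wx":0,"wy":0,"wz":-0.048,"hand":1},
    {"tx":0.0845,"ty":-0.096,"tz":0,"wx":0,"wy":0,"wz":0,"hand":1},
    {"tx":0.0845,"ty":-0.096,"tz":0,"wx":0,"wy":0,"wz":0,"hand":1},
    {"tx":0.0845,"ty":-0.096,"tz":0,"wx":0,"wy":0,"wz":0,"hand":1}
  ]
}}

```text
t: 18.97
ee_pos: [529.2, -74.0, 118.1]
orientation: [-0.629, 0.778, 0.0, 0.0]
contact_force: [0.7, 0.9, -1.1]
opening: 27.7
grasp_force: 30.0
```

Request:
{"api": "play_rows", "payload": {
  "targets": [
    {"tx":0.0845,"ty":-0.096,"tz":0,"wx":0,"wy":0,"wz":0,"hand":1},
    {"tx":0.0845,"ty":-0.096,"tz":0,"wx":0,"wy":0,"wz":0,"hand":1},
    {"tx":0.0845,"ty":-0.096,"tz":0,"wx":0,"wy":0,"wz":0,"hand":1},
    {"tx":0.0845,"ty":-0.096,"tz":0,"wx":0,"wy":0,"wz":0,"hand":1},
    {"tx":0,"ty":0,"tz":0,"wx":0,"wy":0,"wz":0,"hand":1},
    {"tx":0,"ty":0,"tz":0,"wx":0,"wy":0,"wz":0,"hand":1}
  ]
}}

```text
t: 19.47
ee_pos: [604.8, -177.6, 116.4]
orientation: [-0.627, 0.779, 0.001, -0.001]
contact_force: [0.1, 0.3, -0.8]
opening: 27.8
grasp_force: 30.3
```

```bash
python3 -c "
from h import *
go(605.7,-176,20,167.8)
wpic('w8')"
```

```text
now [ 604.8 -177.6  116.4] yaw 167.7 tilt 0.13 j6 -0.18 open 27.8 | turn wz total -0.001 then shift(frac) at new yaw [-0.007 -0.002  0.386] in current axes [-0.007 -0.003  0.386]
19.4667 [ 604.8 -177.6  116.4] yaw 167.7 open 27.8 30.269295573234558
```

View pics/w8.png

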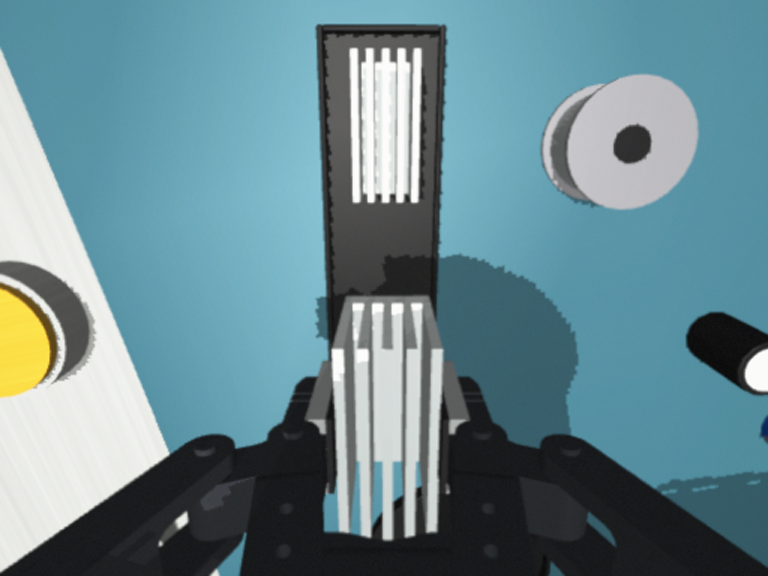

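Heat sink B sits square in the tray (386,125). Heat sink A is held straight, about 5 mm off along its length, so I aim slightly back.

Request:
{"api": "play_rows", "payload": {
  "targets": [
    {"tx":0.008,"ty":0,"tz":0.12,"wx":0,"wy":0,"wz":0,"hand":1},
    {"tx":0,"ty":0,"tz":0.12,"wx":0,"wy":0,"wz":0,"hand":1},
    {"tx":0,"ty":0,"tz":0.09,"wx":0,"wy":0,"wz":0,"hand":1},
    {"tx":0,"ty":0,"tz":0.04,"wx":0,"wy":0,"wz":0,"hand":1},
    {"tx":0,"ty":0,"tz":0.015,"wx":0,"wy":0,"wz":0,"hand":1},
    {"tx":0,"ty":0,"tz":0.006,"wx":0,"wy":0,"wz":0,"hand":1},
    {"tx":0,"ty":0,"tz":0,"wx":0,"wy":0,"wz":0,"hand":1},
    {"tx":0,"ty":0,"tz":0,"wx":0,"wy":0,"wz":0,"hand":1}
  ]
}}

```text
t: 20.18
ee_pos: [605.7, -178.4, 22.0]
orientation: [-0.628, 0.778, -0.001, 0.001]
contact_force: [-0.4, 0.1, -2.0]
opening: 27.6
grasp_force: 30.3
```

Request:
{"api": "play_rows", "payload": {
  "targets": [
    {"tx":0,"ty":0,"tz":0.005,"wx":0,"wy":0,"wz":0,"hand":1},
    {"tx":0,"ty":0,"tz":0,"wx":0,"wy":0,"wz":0,"hand":1},
    {"tx":0,"ty":0,"tz":0,"wx":0,"wy":0,"wz":0,"hand":1}
  ]
}}

```text
t: 20.43
ee_pos: [604.8, -178.4, 19.5]
orientation: [-0.628, 0.778, -0.0, 0.0]
contact_force: [-0.3, -1.0, -1.4]
opening: 27.7
grasp_force: 30.3
```

Request:
{"api": "play_rows", "payload": {
  "targets": [
    {"tx":0,"ty":0,"tz":0.008,"wx":0,"wy":0,"wz":0,"hand":1},
    {"tx":0,"ty":0,"tz":0.003,"wx":0,"wy":0,"wz":0,"hand":1},
    {"tx":0,"ty":0,"tz":0,"wx":0,"wy":0,"wz":0,"hand":1},
    {"tx":0,"ty":0,"tz":0,"wx":0,"wy":0,"wz":0,"hand":1}
  ]
}}

```text
t: 20.77
ee_pos: [604.9, -178.6, 17.0]
orientation: [-0.628, 0.778, -0.001, 0.0]
contact_force: [-1.3, 0.2, 6.0]
opening: 27.5
grasp_force: 31.0
```

Request:
{"api": "play_rows", "payload": {
  "targets": [
    {"tx":0,"ty":0,"tz":0,"wx":0,"wy":0,"wz":0,"hand":0.45},
    {"tx":0,"ty":0,"tz":0,"wx":0,"wy":0,"wz":0,"hand":0.45},
    {"tx":0,"ty":0,"tz":0,"wx":0,"wy":0,"wz":0,"hand":0.45},
    {"tx":0,"ty":0,"tz":0,"wx":0,"wy":0,"wz":0,"hand":0.45},
    {"tx":0,"ty":0,"tz":-0.05,"wx":0,"wy":0,"wz":0,"hand":0.45},
    {"tx":0,"ty":0,"tz":-0.1,"wx":0,"wy":0,"wz":0,"hand":0.4},
    {"tx":0,"ty":0,"tz":-0.14,"wx":0,"wy":0,"wz":0.061,"hand":0.2},
    {"tx":0,"ty":0,"tz":-0.12,"wx":0,"wy":0,"wz":0.061,"hand":0}
  ]
}}

```text
t: 21.43
ee_pos: [604.2, -178.5, 119.9]
orientation: [-0.527, 0.85, 0.0, -0.0]
contact_force: [1.0, -0.2, 0.7]
opening: 73.6
grasp_force: 0.0
```

Request:
{"api": "play_rows", "payload": {
  "targets": [
    {"tx":0,"ty":0,"tz":0,"wx":0,"wy":0,"wz":0.061,"hand":0},
    {"tx":0,"ty":0,"tz":0,"wx":0,"wy":0,"wz":0.061,"hand":0},
    {"tx":0,"ty":0,"tz":0,"wx":0,"wy":0,"wz":0.061,"hand":0},
    {"tx":0,"ty":0,"tz":0,"wx":0,"wy":0,"wz":0.061,"hand":0},
    {"tx":0,"ty":0,"tz":0,"wx":0,"wy":0,"wz":0.061,"hand":0},
    {"tx":0,"ty":0,"tz":0,"wx":0,"wy":0,"wz":0.061,"hand":0},
    {"tx":0,"ty":0,"tz":0,"wx":0,"wy":0,"wz":0.061,"hand":0},
    {"tx":0,"ty":0,"tz":0,"wx":0,"wy":0,"wz":0.061,"hand":0}
  ]
}}

```text
t: 22.1
ee_pos: [604.4, -178.3, 118.4]
orientation: [-0.066, 0.998, 0.0, -0.0]
contact_force: [0.2, 0.8, -0.3]
opening: 85.5
grasp_force: 0.0
```

Request:
{"api": "play_rows", "payload": {
  "targets": [
    {"tx":0,"ty":0,"tz":0,"wx":0,"wy":0,"wz":0.061,"hand":0},
    {"tx":0,"ty":0,"tz":0,"wx":0,"wy":0,"wz":0.061,"hand":0},
    {"tx":0,"ty":0,"tz":0,"wx":0,"wy":0,"wz":0.061,"hand":0},
    {"tx":0,"ty":0,"tz":0,"wx":0,"wy":0,"wz":0.061,"hand":0},
    {"tx":0,"ty":0,"tz":0,"wx":0,"wy":0,"wz":0,"hand":0}
  ]
}}

```text
t: 22.52
ee_pos: [604.4, -178.3, 118.4]
orientation: [0.176, 0.984, 0.0, -0.0]
contact_force: [-0.6, 0.5, -0.1]
opening: 85.5
grasp_force: 0.0
```

```bash
python3 -c "
from h import *
import pickle
s7=pickle.load(open('w7.pkl','rb'))[0]
f=lambda l:(np.array(l,float)+.5)/1.5-.5
print('capA',tow(f([331,18]),44,'wrist',s7)[0]); s6=pickle.load(open('w6.pkl','rb'))[0]
print('capA6',tow(f([735,506]),44,'wrist',s6)[0])
go(427.5,-109,120,70)"
```

```text
capA [ 429.61353649 -109.92097141   44.        ]
capA6 [ 430.87390101 -109.9728798    44.        ]
now [ 604.4 -178.3  118.4] yaw 69.7 tilt 0.02 j6 -1.89 open 85.5 | turn wz total -0.002 then shift(frac) at new yaw [ 0.76   0.019 -0.006] in current axes [ 0.76   0.015 -0.006]
```

Request:
{"api": "play_rows", "payload": {
  "targets": [
    {"tx":0.151,"ty":0.003,"tz":0,"wx":0,"wy":0,"wz":0,"hand":0.2},
    {"tx":0.151,"ty":0.003,"tz":0,"wx":0,"wy":0,"wz":0,"hand":0.2},
    {"tx":0.151,"ty":0.003,"tz":0,"wx":0,"wy":0,"wz":0,"hand":0.2},
    {"tx":0.151,"ty":0.003,"tz":0,"wx":0,"wy":0,"wz":0,"hand":0.2},
    {"tx":0.151,"ty":0.003,"tz":0,"wx":0,"wy":0,"wz":0,"hand":0.2},
    {"tx":0,"ty":0,"tz":0.08,"wx":0,"wy":0,"wz":0,"hand":0.2},
    {"tx":0,"ty":0,"tz":0,"wx":0,"wy":0,"wz":0,"hand":0.2},
    {"tx":0,"ty":0,"tz":0,"wx":0,"wy":0,"wz":0,"hand":0.2}
  ]
}}

```text
t: 23.18
ee_pos: [428.2, -110.3, 98.7]
orientation: [0.172, 0.985, -0.0, -0.0]
contact_force: [0.5, 0.2, 0.8]
opening: 68.2
grasp_force: 0.0
```

```bash
python3 -c "
from h import *
go(429,-109.5,14,69.7)"
```

```text
now [ 428.2 -110.3   98.7] yaw 70.1 tilt 0.06 j6 -2.02 open 68.2 | turn wz total 0.004 then shift(frac) at new yaw [-0.002  0.004  0.339] in current axes [-0.002  0.004  0.339]
```

Request:
{"api": "play_rows", "payload": {
  "targets": [
    {"tx":0,"ty":0.003,"tz":0.1,"wx":0,"wy":0,"wz":0,"hand":0.2},
    {"tx":0,"ty":0,"tz":0.1,"wx":0,"wy":0,"wz":0,"hand":0.2},
    {"tx":0,"ty":0,"tz":0.08,"wx":0,"wy":0,"wz":0,"hand":0.2},
    {"tx":0,"ty":0,"tz":0.057,"wx":0,"wy":0,"wz":0,"hand":0.2},
    {"tx":0,"ty":0,"tz":0,"wx":0,"wy":0,"wz":0,"hand":0.2},
    {"tx":0,"ty":0,"tz":0,"wx":0,"wy":0,"wz":0,"hand":0.5},
    {"tx":0,"ty":0,"tz":0,"wx":0,"wy":0,"wz":0,"hand":1},
    {"tx":0,"ty":0,"tz":0,"wx":0,"wy":0,"wz":0,"hand":1}
  ],
  "force": 25
}}

```text
t: 23.85
ee_pos: [430.2, -109.6, 15.6]
orientation: [0.174, 0.985, 0.0, 0.001]
contact_force: [0.3, -0.2, -0.1]
opening: 32.4
grasp_force: 0.0
```

Request:
{"api": "play_rows", "payload": {
  "targets": [
    {"tx":0,"ty":0,"tz":0,"wx":0,"wy":0,"wz":0,"hand":1},
    {"tx":0,"ty":0,"tz":0,"wx":0,"wy":0,"wz":0,"hand":1},
    {"tx":0,"ty":0,"tz":0,"wx":0,"wy":0,"wz":0,"hand":1},
    {"tx":0,"ty":0,"tz":0,"wx":0,"wy":0,"wz":0,"hand":1},
    {"tx":0,"ty":0,"tz":0,"wx":0,"wy":0,"wz":0,"hand":1},
    {"tx":0,"ty":0,"tz":0,"wx":0,"wy":0,"wz":0,"hand":1}
  ]
}}

```text
t: 24.35
ee_pos: [430.1, -109.6, 15.7]
orientation: [0.173, 0.985, 0.0, 0.002]
contact_force: [0.0, -0.4, 6.0]
opening: 29.4
grasp_force: 24.8
```

Request:
{"api": "play_rows", "payload": {
  "targets": [
    {"tx":0,"ty":0,"tz":-0.06,"wx":0,"wy":0,"wz":0,"hand":1},
    {"tx":0,"ty":0,"tz":-0.12,"wx":0,"wy":0,"wz":0,"hand":1},
    {"tx":0,"ty":0,"tz":-0.12,"wx":0,"wy":0,"wz":0,"hand":1},
    {"tx":0,"ty":0,"tz":-0.1,"wx":0,"wy":0,"wz":0,"hand":1},
    {"tx":-0.0922,"ty":0.117,"tz":0,"wx":0,"wy":0,"wz":0,"hand":1},
    {"tx":-0.0922,"ty":0.117,"tz":0,"wx":0,"wy":0,"wz":0,"hand":1},
    {"tx":-0.0922,"ty":0.117,"tz":0,"wx":0,"wy":0,"wz":0,"hand":1},
    {"tx":-0.0922,"ty":0.117,"tz":0,"wx":0,"wy":0,"wz":0,"hand":1}
  ]
}}

```text
t: 25.02
ee_pos: [556.4, -30.1, 114.8]
orientation: [0.174, 0.985, 0.0, 0.0]
contact_force: [0.8, -1.0, 0.5]
opening: 29.1
grasp_force: 24.9
```

Request:
{"api": "play_rows", "payload": {
  "targets": [
    {"tx":-0.0922,"ty":0.117,"tz":0,"wx":0,"wy":0,"wz":0,"hand":1},
    {"tx":-0.0922,"ty":0.117,"tz":0,"wx":0,"wy":0,"wz":0,"hand":1},
    {"tx":0,"ty":0,"tz":0,"wx":0,"wy":0,"wz":0,"hand":1},
    {"tx":0,"ty":0,"tz":0,"wx":0,"wy":0,"wz":0,"hand":1}
  ]
}}

```text
t: 25.35
ee_pos: [619.2, 9.2, 112.9]
orientation: [0.173, 0.985, -0.0, -0.001]
contact_force: [-0.6, -0.5, -0.9]
opening: 29.1
grasp_force: 25.0
```

```bash
python3 -c "
from h import *
go(620,8,20,70)
wpic('w9')"
```

```text
now [619.2   9.2 112.9] yaw 70.0 tilt 0.12 j6 -2.19 open 29.1 | turn wz total 0.0 then shift(frac) at new yaw [-0.004 -0.003  0.372] in current axes [-0.005 -0.003  0.372]
25.35 [619.2   9.2 112.9] yaw 70.0 open 29.1 24.953553378582
```

View pics/w9.png

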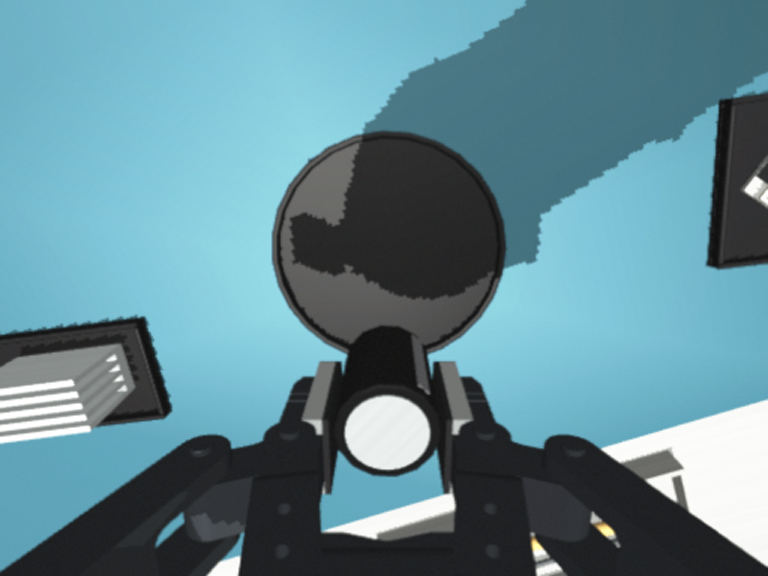

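The can is held upright at (387,432). The round tray's rim spans columns 274–505 with its top at row 132.

```bash
python3 -c "
from h import *
import pickle
from scipy.optimize import least_squares
s=pickle.load(open('w9.pkl','rb'))[0]
f=lambda l:(np.array(l,float)+.5)/1.5-.5
q=tow(f([(274,243),(389,132),(505,245),(341,354),(438,353)]),10,'wrist',s)[:,:2]
r=least_squares(lambda c:np.hypot(*(q-c[:2]).T)-c[2],[592,16,61]);print('round',r.x,r.fun)
c=r.x[:2]; u=np.array([np.cos(np.radians(160)),np.sin(np.radians(160))])
print(c-26*u,c+26*u); p=c-26*u
go(p[0],p[1],20,70,s)"
```

```text
round [600.09818645  16.14312761  60.49587284] [-0.83795289  0.80341618 -0.66920389  0.54144021  0.1623004 ]
[624.53019459   7.25060389] [575.6661783   25.03565134]
now [619.2   9.2 112.9] yaw 70.0 tilt 0.12 j6 -2.19 open 29.1 | turn wz total 0.0 then shift(frac) at new yaw [-0.023 -0.     0.372] in current axes [-0.023  0.     0.372]
```

Request:
{"api": "play_rows", "payload": {
  "targets": [
    {"tx":-0.012,"ty":0,"tz":0.12,"wx":0,"wy":0,"wz":0,"hand":1},
    {"tx":0,"ty":0,"tz":0.12,"wx":0,"wy":0,"wz":0,"hand":1},
    {"tx":0,"ty":0,"tz":0.08,"wx":0,"wy":0,"wz":0,"hand":1},
    {"tx":0,"ty":0,"tz":0.03,"wx":0,"wy":0,"wz":0,"hand":1},
    {"tx":0,"ty":0,"tz":0.01,"wx":0,"wy":0,"wz":0,"hand":1},
    {"tx":0,"ty":0,"tz":0.006,"wx":0,"wy":0,"wz":0,"hand":1},
    {"tx":0,"ty":0,"tz":0,"wx":0,"wy":0,"wz":0,"hand":1},
    {"tx":0,"ty":0,"tz":0,"wx":0,"wy":0,"wz":0,"hand":1}
  ]
}}

```text
t: 26.07
ee_pos: [622.6, 7.1, 24.7]
orientation: [0.174, 0.985, 0.0, 0.001]
contact_force: [0.2, 1.1, -0.2]
opening: 29.5
grasp_force: 24.9
```

Request:
{"api": "play_rows", "payload": {
  "targets": [
    {"tx":0,"ty":0,"tz":0.005,"wx":0,"wy":0,"wz":0,"hand":1},
    {"tx":0,"ty":0,"tz":0,"wx":0,"wy":0,"wz":0,"hand":1},
    {"tx":0,"ty":0,"tz":0,"wx":0,"wy":0,"wz":0,"hand":1}
  ]
}}

```text
t: 26.32
ee_pos: [621.8, 7.0, 22.2]
orientation: [0.174, 0.985, 0.0, 0.0]
contact_force: [1.1, -0.1, -0.4]
opening: 29.2
grasp_force: 24.9
```

Request:
{"api": "play_rows", "payload": {
  "targets": [
    {"tx":0,"ty":0,"tz":0.009,"wx":0,"wy":0,"wz":0,"hand":1},
    {"tx":0,"ty":0,"tz":0.004,"wx":0,"wy":0,"wz":0,"hand":1},
    {"tx":0,"ty":0,"tz":0,"wx":0,"wy":0,"wz":0,"hand":1},
    {"tx":0,"ty":0,"tz":0,"wx":0,"wy":0,"wz":0,"hand":1}
  ]
}}

```text
t: 26.65
ee_pos: [621.7, 7.0, 18.8]
orientation: [0.174, 0.985, -0.0, 0.0]
contact_force: [-1.4, 0.2, 3.6]
opening: 29.2
grasp_force: 25.2
```

Request:
{"api": "play_rows", "payload": {
  "targets": [
    {"tx":0,"ty":0,"tz":0,"wx":0,"wy":0,"wz":0,"hand":0.45},
    {"tx":0,"ty":0,"tz":0,"wx":0,"wy":0,"wz":0,"hand":0.4},
    {"tx":0,"ty":0,"tz":0,"wx":0,"wy":0,"wz":0,"hand":0.4},
    {"tx":0,"ty":0,"tz":0,"wx":0,"wy":0,"wz":0,"hand":0.4},
    {"tx":0,"ty":0,"tz":-0.05,"wx":0,"wy":0,"wz":0,"hand":0.4},
    {"tx":0,"ty":0,"tz":-0.1,"wx":0,"wy":0,"wz":0,"hand":0.4},
    {"tx":0,"ty":0,"tz":-0.14,"wx":0,"wy":0,"wz":0,"hand":0.2},
    {"tx":0,"ty":0,"tz":-0.14,"wx":0,"wy":0,"wz":0,"hand":0}
  ]
}}

```text
t: 27.32
ee_pos: [620.7, 6.8, 126.3]
orientation: [0.174, 0.985, -0.001, -0.001]
contact_force: [1.0, 0.8, 0.6]
opening: 73.2
grasp_force: 0.0
```

Request:
{"api": "play_rows", "payload": {
  "targets": [
    {"tx":0.0245,"ty":-0.1505,"tz":0,"wx":0,"wy":0,"wz":0,"hand":0},
    {"tx":0.0245,"ty":-0.1505,"tz":0,"wx":0,"wy":0,"wz":0,"hand":0},
    {"tx":0.0245,"ty":-0.1505,"tz":0,"wx":0,"wy":0,"wz":0,"hand":0},
    {"tx":0.0245,"ty":-0.1505,"tz":0,"wx":0,"wy":0,"wz":0,"hand":0},
    {"tx":0.0245,"ty":-0.1505,"tz":0,"wx":0,"wy":0,"wz":0,"hand":0},
    {"tx":0.0245,"ty":-0.1505,"tz":0,"wx":0,"wy":0,"wz":0,"hand":0},
    {"tx":0.0245,"ty":-0.1505,"tz":0,"wx":0,"wy":0,"wz":0,"hand":0},
    {"tx":0.0245,"ty":-0.1505,"tz":0,"wx":0,"wy":0,"wz":0,"hand":0}
  ]
}}

```text
t: 27.98
ee_pos: [471.2, -260.4, 126.1]
orientation: [0.174, 0.985, -0.0, 0.0]
contact_force: [1.2, -0.4, 0.5]
opening: 85.9
grasp_force: 0.0
```

Request:
{"api": "play_rows", "payload": {
  "targets": [
    {"tx":0.0245,"ty":-0.1505,"tz":0,"wx":0,"wy":0,"wz":0,"hand":0},
    {"tx":0.0245,"ty":-0.1505,"tz":0,"wx":0,"wy":0,"wz":0,"hand":0},
    {"tx":0.0245,"ty":-0.1505,"tz":0,"wx":0,"wy":0,"wz":0,"hand":0},
    {"tx":0,"ty":0,"tz":0,"wx":0,"wy":0,"wz":0,"hand":0},
    {"tx":0,"ty":0,"tz":0,"wx":0,"wy":0,"wz":0,"hand":0}
  ]
}}

```text
t: 28.4
ee_pos: [415.2, -360.3, 125.7]
orientation: [0.176, 0.984, 0.0, -0.0]
contact_force: [-0.5, 0.7, -0.1]
opening: 85.6
grasp_force: 0.0
```

```bash
python3 -c "
from h import *
import pickle
wpic('w10'); s,im=pickle.load(open('w10.pkl','rb'))
e=proj([417.4,-358.8,44],'wrist',s)[0]; print('expect',e)
m=(im.min(2)>170).astype(np.uint8)
n,_,stt,c=cv2.connectedComponentsWithStats(m)
for i in range(1,n):
    if 150<stt[i,4]<4000: print(c[i],stt[i],tow(c[i],44,'wrist',s)[0])
go(417.4,-358.8,14,70,s)"
```

```text
28.4 [ 415.2 -360.3  125.7] yaw 69.8 open 85.6 0.0
expect [262.22950453 206.44661886]
[493.50907441  39.70780399] [ 476   20   36   40 1102] [ 363.50816559 -184.89206377   44.        ]
[261.65878877 209.70162482] [247 196  30  29 677] [ 419.6430078  -360.06551574   44.        ]
[ 49.5997191  301.39536517] [   0  277  116   51 2848] [ 434.13149297 -547.06450899   44.        ]
[171.11142994 338.66284075] [ 146  294   53   80 2091] [ 501.54198391 -471.07884295   44.        ]
now [ 415.2 -360.3  125.7] yaw 69.8 tilt 0.02 j6 -1.49 open 85.6 | turn wz total -0.002 then shift(frac) at new yaw [-0.006  0.009  0.447] in current axes [-0.006  0.009  0.447]
```

Request:
{"api": "play_rows", "payload": {
  "targets": [
    {"tx":-0.014,"ty":0.006,"tz":0.08,"wx":0,"wy":0,"wz":0,"hand":0},
    {"tx":0,"ty":0,"tz":0.1,"wx":0,"wy":0,"wz":0,"hand":0},
    {"tx":0,"ty":0,"tz":0.1,"wx":0,"wy":0,"wz":0,"hand":0},
    {"tx":0,"ty":0,"tz":0.1,"wx":0,"wy":0,"wz":0,"hand":0},
    {"tx":0,"ty":0,"tz":0.065,"wx":0,"wy":0,"wz":0,"hand":0},
    {"tx":0,"ty":0,"tz":0,"wx":0,"wy":0,"wz":0,"hand":0.2},
    {"tx":0,"ty":0,"tz":0,"wx":0,"wy":0,"wz":0,"hand":0.5},
    {"tx":0,"ty":0,"tz":0,"wx":0,"wy":0,"wz":0,"hand":1}
  ]
}}

```text
t: 29.12
ee_pos: [421.6, -358.6, 16.0]
orientation: [0.173, 0.985, -0.001, 0.001]
contact_force: [0.9, -1.0, 0.2]
opening: 51.5
grasp_force: 0.0
```

Request:
{"api": "play_rows", "payload": {
  "targets": [
    {"tx":0,"ty":0,"tz":0,"wx":0,"wy":0,"wz":0,"hand":1},
    {"tx":0,"ty":0,"tz":0,"wx":0,"wy":0,"wz":0,"hand":1},
    {"tx":0,"ty":0,"tz":0,"wx":0,"wy":0,"wz":0,"hand":1},
    {"tx":0,"ty":0,"tz":0,"wx":0,"wy":0,"wz":0,"hand":1},
    {"tx":0,"ty":0,"tz":0,"wx":0,"wy":0,"wz":0,"hand":1},
    {"tx":0,"ty":0,"tz":0,"wx":0,"wy":0,"wz":0,"hand":1},
    {"tx":0,"ty":0,"tz":0,"wx":0,"wy":0,"wz":0,"hand":1},
    {"tx":0,"ty":0,"tz":0,"wx":0,"wy":0,"wz":0,"hand":1}
  ]
}}

```text
t: 29.78
ee_pos: [421.5, -359.0, 16.3]
orientation: [0.174, 0.985, -0.0, 0.002]
contact_force: [0.6, 2.4, 6.7]
opening: 29.1
grasp_force: 24.9
```

Request:
{"api": "play_rows", "payload": {
  "targets": [
    {"tx":0,"ty":0,"tz":-0.06,"wx":0,"wy":0,"wz":0,"hand":1},
    {"tx":0,"ty":0,"tz":-0.12,"wx":0,"wy":0,"wz":0,"hand":1},
    {"tx":0,"ty":0,"tz":-0.12,"wx":0,"wy":0,"wz":0,"hand":1},
    {"tx":0,"ty":0,"tz":-0.12,"wx":0,"wy":0,"wz":0,"hand":1},
    {"tx":-0.0042,"ty":0.15,"tz":0,"wx":0,"wy":0,"wz":0,"hand":1},
    {"tx":-0.0042,"ty":0.15,"tz":0,"wx":0,"wy":0,"wz":0,"hand":1},
    {"tx":-0.0042,"ty":0.15,"tz":0,"wx":0,"wy":0,"wz":0,"hand":1},
    {"tx":-0.0042,"ty":0.15,"tz":0,"wx":0,"wy":0,"wz":0,"hand":1}
  ]
}}

```text
t: 30.45
ee_pos: [475.8, -217.8, 120.3]
orientation: [0.175, 0.985, 0.0, 0.001]
contact_force: [0.3, 0.6, -0.7]
opening: 29.1
grasp_force: 24.9
```

Request:
{"api": "play_rows", "payload": {
  "targets": [
    {"tx":-0.0042,"ty":0.15,"tz":0,"wx":0,"wy":0,"wz":0,"hand":1},
    {"tx":-0.0042,"ty":0.15,"tz":0,"wx":0,"wy":0,"wz":0,"hand":1},
    {"tx":-0.0042,"ty":0.15,"tz":0,"wx":0,"wy":0,"wz":0,"hand":1},
    {"tx":-0.0042,"ty":0.15,"tz":0,"wx":0,"wy":0,"wz":0,"hand":1},
    {"tx":-0.0042,"ty":0.15,"tz":0,"wx":0,"wy":0,"wz":0,"hand":1},
    {"tx":-0.0042,"ty":0.15,"tz":0,"wx":0,"wy":0,"wz":0,"hand":1},
    {"tx":-0.0042,"ty":0.15,"tz":0,"wx":0,"wy":0,"wz":0,"hand":1},
    {"tx":0,"ty":0,"tz":0,"wx":0,"wy":0,"wz":0,"hand":1}
  ]
}}

```text
t: 31.12
ee_pos: [574.4, 30.2, 119.6]
orientation: [0.172, 0.985, 0.001, 0.001]
contact_force: [0.3, -1.1, -0.1]
opening: 29.0
grasp_force: 25.0
```

Request:
{"api": "play_rows", "payload": {
  "targets": [
    {"tx":0,"ty":0,"tz":0,"wx":0,"wy":0,"wz":0,"hand":1},
    {"tx":0,"ty":0,"tz":0,"wx":0,"wy":0,"wz":0,"hand":1}
  ]
}}

```text
t: 31.28
ee_pos: [572.2, 24.9, 119.7]
orientation: [0.174, 0.985, -0.0, -0.0]
contact_force: [0.5, -0.5, -0.7]
opening: 29.2
grasp_force: 25.0
```

```bash
python3 -c "
from h import *
go(573.5,25.5,20,70)"
```

```text
now [572.2  24.9 119.7] yaw 70.0 tilt 0.02 j6 -2.24 open 29.2 | turn wz total -0.0 then shift(frac) at new yaw [-0.004  0.004  0.399] in current axes [-0.004  0.004  0.399]
```

Request:
{"api": "play_rows", "payload": {
  "targets": [
    {"tx":0,"ty":0,"tz":0.12,"wx":0,"wy":0,"wz":0,"hand":1},
    {"tx":0,"ty":0,"tz":0.12,"wx":0,"wy":0,"wz":0,"hand":1},
    {"tx":0,"ty":0,"tz":0.09,"wx":0,"wy":0,"wz":0,"hand":1},
    {"tx":0,"ty":0,"tz":0.04,"wx":0,"wy":0,"wz":0,"hand":1},
    {"tx":0,"ty":0,"tz":0.012,"wx":0,"wy":0,"wz":0,"hand":1},
    {"tx":0,"ty":0,"tz":0.006,"wx":0,"wy":0,"wz":0,"hand":1},
    {"tx":0,"ty":0,"tz":0,"wx":0,"wy":0,"wz":0,"hand":1},
    {"tx":0,"ty":0,"tz":0,"wx":0,"wy":0,"wz":0,"hand":1}
  ]
}}

```text
t: 31.95
ee_pos: [573.6, 25.0, 24.3]
orientation: [0.174, 0.985, 0.001, 0.001]
contact_force: [0.6, -1.1, 0.2]
opening: 29.4
grasp_force: 25.0
```

Request:
{"api": "play_rows", "payload": {
  "targets": [
    {"tx":0,"ty":0,"tz":0.006,"wx":0,"wy":0,"wz":0,"hand":1},
    {"tx":0,"ty":0,"tz":0,"wx":0,"wy":0,"wz":0,"hand":1},
    {"tx":0,"ty":0,"tz":0,"wx":0,"wy":0,"wz":0,"hand":1}
  ]
}}

```text
t: 32.2
ee_pos: [572.7, 25.2, 21.7]
orientation: [0.174, 0.985, 0.0, 0.0]
contact_force: [0.7, 0.5, -0.9]
opening: 28.9
grasp_force: 25.0
```

Request:
{"api": "play_rows", "payload": {
  "targets": [
    {"tx":0,"ty":0,"tz":0.007,"wx":0,"wy":0,"wz":0,"hand":1},
    {"tx":0,"ty":0,"tz":0.004,"wx":0,"wy":0,"wz":0,"hand":1},
    {"tx":0,"ty":0,"tz":0,"wx":0,"wy":0,"wz":0,"hand":1},
    {"tx":0,"ty":0,"tz":0,"wx":0,"wy":0,"wz":0,"hand":1}
  ]
}}

```text
t: 32.53
ee_pos: [572.8, 25.2, 19.4]
orientation: [0.174, 0.985, 0.0, 0.0]
contact_force: [-1.8, 0.6, 5.4]
opening: 29.2
grasp_force: 25.6
```

Request:
{"api": "play_rows", "payload": {
  "targets": [
    {"tx":0,"ty":0,"tz":0,"wx":0,"wy":0,"wz":0,"hand":0.45},
    {"tx":0,"ty":0,"tz":0,"wx":0,"wy":0,"wz":0,"hand":0.4},
    {"tx":0,"ty":0,"tz":0,"wx":0,"wy":0,"wz":0,"hand":0.4},
    {"tx":0,"ty":0,"tz":0,"wx":0,"wy":0,"wz":0,"hand":0.4},
    {"tx":0,"ty":0,"tz":-0.05,"wx":0,"wy":0,"wz":0,"hand":0.4},
    {"tx":0,"ty":0,"tz":-0.12,"wx":0,"wy":0,"wz":0,"hand":0.4},
    {"tx":0,"ty":0,"tz":-0.15,"wx":0,"wy":0,"wz":0,"hand":0.3},
    {"tx":0,"ty":0,"tz":-0.15,"wx":0,"wy":0,"wz":0,"hand":0}
  ]
}}

```text
t: 33.2
ee_pos: [571.6, 24.7, 136.5]
orientation: [0.174, 0.985, -0.001, -0.001]
contact_force: [1.8, 0.9, -0.1]
opening: 70.6
grasp_force: 0.0
```

Request:
{"api": "play_rows", "payload": {
  "targets": [
    {"tx":0,"ty":0,"tz":-0.15,"wx":0,"wy":0,"wz":0,"hand":0},
    {"tx":0.1,"ty":0,"tz":-0.12,"wx":0,"wy":0,"wz":0,"hand":0},
    {"tx":0.15,"ty":0,"tz":-0.05,"wx":0,"wy":0,"wz":0,"hand":0},
    {"tx":0.15,"ty":0,"tz":0,"wx":0,"wy":0,"wz":0,"hand":0},
    {"tx":0.15,"ty":0,"tz":0,"wx":0,"wy":0,"wz":0,"hand":0},
    {"tx":0,"ty":0,"tz":0,"wx":0,"wy":0,"wz":0,"hand":0},
    {"tx":0,"ty":0,"tz":0,"wx":0,"wy":0,"wz":0,"hand":0}
  ]
}}

```text
t: 33.78
ee_pos: [442.1, 72.5, 216.6]
orientation: [0.173, 0.985, 0.001, 0.001]
contact_force: [-0.2, 0.6, 0.4]
opening: 85.1
grasp_force: 0.0
```

```bash
python3 -c "
from h import *
im=snapshot('scene')[105:325,140:412]
cv2.imwrite('pics/fin.png',cv2.resize(im[:,:,::-1],None,fx=2.7,fy=2.7,interpolation=cv2.INTER_CUBIC))"
```

```text
(no output)
```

View pics/fin.png

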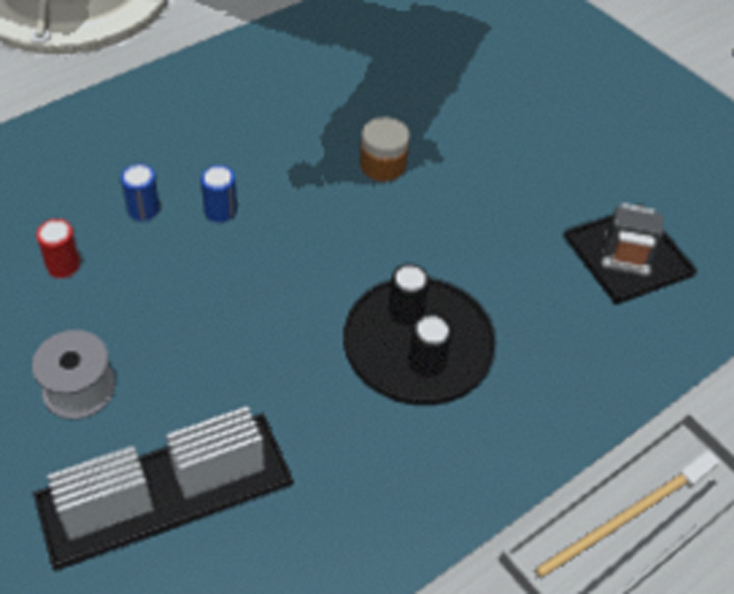

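All five parts stand in their trays: cans (410,279) and (432,329), sinks (97,493) and (215,450), transformer (632,238). Jar and reel look unmoved. Quick numeric check, then hand in.

```bash
python3 -c "
from h import *
f=lambda p:np.array([140,105])+(np.array(p,float)+.5)/2.7-.5
c=tow(f([419.5,340]),10,'scene')[0]
for n,p,z in (('c1',(410,279),47),('c2',(432,329),47)): print(n,np.linalg.norm((tow(f(p),z,'scene')[0]-c)[:2]))
print('jar',tow(f((385,132)),42,'scene'),'was 425,118; reel',tow(f((71,360)),38,'scene'),'was 486,-225')
e=tow(f([(38,494),(262,417),(293,481),(56,567)]),10,'scene')[:,:2].mean(0); print('long',e,[tow(f(p),47,'scene')[0][:2] for p in ((97,476),(214,434))])
"
```

```text
c1 33.04956839920822
c2 17.001945933183833
jar [[425.7776846  116.92268981  42.        ]] was 425,118; reel [[ 487.42242693 -226.30034674   38.        ]] was 486,-225
long [ 603.81264324 -215.80365117] [array([ 589.00875923, -254.97260496]), array([ 605.86127571, -173.2854578 ])]
```

Everything lies within tolerance.

```bash
python3 -c "
from cell import ctrl
print(ctrl.close_job())"
```

```text
the job is handed in; nothing more can be done
None
```

I handed the job in with both heat sinks in the long tray, both black capacitors in the round tray and the transformer in the square tray. All stood upright in the final picture, the jar and reel were within about 2 mm of where they started, and `close_job` returned no verdict.

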